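Lay the crib's last layer, then free the sagging bolt and hold the drying pen's gate ajar

TASK

Lay the two long loose slats on the started crib as its next layer, crosswise on the layer below and one directly above each slat of the bottom layer, and let go of them. Then take the upright handle of the pen's sagging bolt, lift it so that its toe rises over the keeper's bent-up lip while you draw it fully back, without forcing it against the keeper, and with the same handle pull the spring gate about a hand's width ajar (90 mm at its free edge); finish while still holding the handle and the gate there, so I can take over and slide the crib in. Leave the other things on the bench where they are.

Things in the scene. Friction and masses are not known exactly. Their poses are not given: they have to be found in the camera images.
- slat_a: One of two equal loose pale plywood slats, 150 x 22 x 15 mm (its own x, y, z), lying flat on the bench to the right of the crib; 40 g. Origin: centre of its underside.
- slat_b: The other such slat, 150 x 22 x 15 mm, same axes and origin. Which of the two goes on which side of the crib does not matter.
- crib: The started crib, loose on the bench, 0.3 kg: four such slats glued in two layers, 150 x 150 mm, 30 mm high. Bottom layer: two slats along its own x, at own y = +50 and -50 mm; second: two along own y, at own x = +50 and -50 mm. The new slats go along own x, centred at own x = 0, y = +50 and -50 mm, undersides at z = 30 mm. Origin: centre of its underside, z up.
- bolt (a joint): How far the barrel bolt is drawn, m: 0 = fully shot, 0.065 = fully drawn. It starts between 0.008 and 0.018. It slides along the gate's face, level, towards the hinge; about 1 N of friction. Its toe is past the keeper's lip and out of the keeper from 0.043 on, and the gate is free to open.
- nose (a joint): How far the bolt's shaft is lifted about its tail, rad: 0 = sagged (0.12 rad nose-down, where its weight, 0.2 kg, drops it), at most 0.3. The toe passes over the lip from about 0.08; 0.14 to 0.2 is comfortable: handle raised 13 to 19 mm. Handle and toe stand 95 and 165 mm from the tail pivot, so lifting also tips the handle's top up to 15 mm towards the hinge.
- handle: The bolt's upright handle, a plain round steel rod, 14 mm in diameter, 90 mm long, on the bolt's shaft, its axis 20 mm in front of the gate's face. Origin: its foot on the shaft's axis, about 119 mm above the bench when sagged; own z runs up the rod (leaning 0.12 rad towards the nose when sagged). The upper 55 mm stand above the gate's top.
- grip (a point): A good place to grip the handle: on the rod's centre line, 18 mm below its top end, about 190 mm above the bench when sagged, 40 mm above the top of the gate.
- keeper: Steel keeper on the pen's right post: a trough open above. Its front cheek (top at 150 mm) keeps bolt and gate shut; its bent-up end lip, on the gate's side, catches the bolt's toe, a down-turned end 12 mm wide, 10 mm long, 20 mm deep below the shaft's axis. Origin: on the bench under the pen's middle; own x points into the pen, own y along the shut gate to the hinge, the way the bolt draws.
- lip_top (a point): Middle of the top edge of the keeper's bent-up lip, 102 mm above the bench; the lip is 6 mm thick along the bolt.
- gate (a joint): Opening angle of the gate, rad: 0 = shut, growing as its free edge swings out of the pen towards the robot; at most 1.2. A spring shuts it (about 0.3 N m when shut, 0.5 N m at 0.36 rad). 0.36 rad opens the free edge by 90 mm.
- gate_hinge (a point): On the gate's vertical hinge axis, at its left end (+y side as seen from the robot), at the height of the gate's top, 150 mm above the bench.
- gate_edge (a point): Top of the gate's free edge, in its middle plane, 250 mm from the hinge axis. The gate is of wood, 20 mm thick; the posts are as high.
- offcut: Bystander: a short offcut of the same slat, 75 x 22 x 15 mm, lying among the long slats. Origin: centre of its underside. Not to be used.
- glue: Bystander: white glue bottle, 52 mm across, 130 mm high. Origin: centre of its underside.
- sanding_block: Bystander: cork sanding block 70 x 50 x 30 mm. Origin: centre of its underside.
- screwdriver: Bystander: screwdriver 180 mm long, lying along its own x.
- tin: Bystander: empty steel tin 72 mm across, 85 mm high. Origin: centre of its underside.
Mind the look-alikes: they are no part of the job. What is shaped like the slat_b but black is not meant.

How it is judged:
On the way, in this order (a step that is already met when the one before it is completed fails the run):
1. both long slats lie flat and released on the crib as its third layer, crosswise on the second (((x of slat_a in the frame of crib between -0.025 and 0.025 m and y of slat_a in the frame of crib between 0.032 and 0.068 m and z of slat_a in the frame of crib between 0.025 and 0.035 m and angle between the x axis of each of slat_a, slat_b and the x axis of crib, either way round below 0.17 rad and contact force between each of slat_a, slat_b and the fingers below 0.1 N and linear speed of each of slat_a, slat_b below 0.02 m/s and x of slat_b in the frame of crib between -0.025 and 0.025 m and y of slat_b in the frame of crib between -0.068 and -0.032 m and z of slat_b in the frame of crib between 0.025 and 0.035 m) or (x of slat_a in the frame of crib between -0.025 and 0.025 m and y of slat_a in the frame of crib between -0.068 and -0.032 m and z of slat_a in the frame of crib between 0.025 and 0.035 m and angle between the x axis of each of slat_a, slat_b and the x axis of crib, either way round below 0.17 rad and contact force between each of slat_a, slat_b and the fingers below 0.1 N and linear speed of each of slat_a, slat_b below 0.02 m/s and x of slat_b in the frame of crib between -0.025 and 0.025 m and y of slat_b in the frame of crib between 0.032 and 0.068 m and z of slat_b in the frame of crib between 0.025 and 0.035 m))), for 0.2 s.
2. the bolt is drawn out of the keeper by its handle (value of joint bolt above 0.045 m and contact force between handle and the fingers above 0.5 N), for 0.1 s.
At the end, for the whole second after the job is handed in: Both long slats lie flat, still and let go on the crib, within 18 mm sideways, 25 mm endways and 0.17 rad of right above the bottom slats; the bolt drawn over 43 mm; the gate held still, 0.24 to 0.55 rad open (60 to 130 mm at its free edge), fingers still on the bolt's handle (over 0.5 N) (((x of slat_a in the frame of crib between -0.025 and 0.025 m and y of slat_a in the frame of crib between 0.032 and 0.068 m and z of slat_a in the frame of crib between 0.025 and 0.035 m and angle between the x axis of each of slat_a, slat_b and the x axis of crib, either way round below 0.17 rad and contact force between each of slat_a, slat_b and the fingers below 0.1 N and linear speed of each of slat_a, slat_b below 0.02 m/s and x of slat_b in the frame of crib between -0.025 and 0.025 m and y of slat_b in the frame of crib between -0.068 and -0.032 m and z of slat_b in the frame of crib between 0.025 and 0.035 m) or (x of slat_a in the frame of crib between -0.025 and 0.025 m and y of slat_a in the frame of crib between -0.068 and -0.032 m and z of slat_a in the frame of crib between 0.025 and 0.035 m and angle between the x axis of each of slat_a, slat_b and the x axis of crib, either way round below 0.17 rad and contact force between each of slat_a, slat_b and the fingers below 0.1 N and linear speed of each of slat_a, slat_b below 0.02 m/s and x of slat_b in the frame of crib between -0.025 and 0.025 m and y of slat_b in the frame of crib between 0.032 and 0.068 m and z of slat_b in the frame of crib between 0.025 and 0.035 m)) and value of joint bolt above 0.043 m and value of joint gate between 0.24 and 0.55 rad and velocity of joint gate between -0.05 and 0.05 rad/s and contact force between handle and the fingers above 0.5 N); the arm keeps its last pose, push and grip.
It fails at once if the bolt or the robot is forced against the keeper (over 40 N) (contact force between keeper and anything else above 40 N).
It fails at once if a bystander (offcut, glue bottle, sanding block, screwdriver, tin) is pushed away by over 30 mm (distance of any of offcut, glue, sanding_block, screwdriver, tin from where it was at the start of the episode above 0.03 m).
It also fails if it takes over 67 s, if anything falls off the work surface, if the arm or the gripper's body presses on something with over 40 N, if the wrist force passes 120 N, or if a joint passes its speed limit or range.

ROBOT

A 6-joint arm with a two-finger parallel gripper is mounted at the origin on the work surface. World frame = base frame: x ahead of the robot, y to its left, z up, the work surface at z = 0. Lengths are in m, angles in rad, forces in N, time in s.
With the tool pointing down it reaches from about 0.35 to 0.875 m from the base axis. Payload 15.5 kg.
Tool frame: the origin (TCP) lies midway between the tips of the shut fingers; the grasp point (between the pads) lies 19 mm behind it; z points along the fingers, x is the direction in which the jaws open and shut, and the axes are right-handed (so a half turn about z gives the same grasp; the last joint's range is limited). The gripper opens to 85 mm and grips with 20 to 120 N. Pads are 22 mm wide; open, the fingers measure 114 mm over their backs; the gripper's body (76 mm by 85 mm) begins 54 mm behind the grasp point. The pads swing forward as they close: fully open they stand 13 mm farther back than shut.
Start: joints at [1.22, 0.494, 1.345, -0, 1.302, -0.096], TCP at [0.158, 0.605, 0.231] pointing down, gripper open.
Joint ranges: [-2.91, 2.91], [-0.82, 2.16], [0.22, 2.67], [-1.22, 4.37], [0.12, 2.79], [-3.08, 3.08]. Speed limits (rad/s): [1.89, 1.89, 2.57, 3.01, 3.01, 3.01].

INTERFACE

Orientations are given as a unit quaternion [x, y, z, w].
In Python, from station import read_state, camera, sign_off gives the robot as it stands.
- The arm moves only by the tool move_arm, never from a script. Its argument "motion" is a list of rows, each an object of numbers: "rx", "ry", "rz": the turn, a rotation vector about the tool's x, y, z in units of 6 degrees (1.0 is 6 degrees); "tx", "ty", "tz": the shift along the tool's x, y, z in units of 30 mm (1.0 is 30 mm); "gripper": the closure in counts, from 0 (fully open) to 255 (shut). A call has 1 to 12 rows; each row shifts and turns the commanded pose from where the row before left it, along the tool's axes as they then stand; what a row does not reach is not made up. A row lasts 1/12 s, in which the tool goes at most 41.7 mm and 7.16 degrees, less where a joint would pass 70% of its speed; a pose out of reach is approached as far as the arm can. A call is refused whole if a number of a shift passes 1 or a number of a turn 1, either way. A call with a gripper value outside its range is refused whole. The fingers move at their own pace and stop on an object; "grip_force" is the grip in N (left out, the last holds). Time passes only in rows, so rows that do not move let the fingers close. It gives the time, the measured TCP pose, the force and the opening at its end, in the units of the state.
- read_state(): the state, without advancing time (a new reading comes with each control period).
- camera(name): name is "scene" or "side" or "wrist"; returns a dict with "pixels" (420x560x3 uint8, blue, green, red), "camera_matrix" (3x3 intrinsics, pixels), "dist" ([k1, k2, p1, p2, k3] as OpenCV has them; the pictures are not rectified), "R" (3x3) and "t" (3): a world point X has camera coordinates R X + t; the wrist camera has in their place "tool_from_camera" (4x4, takes a point from camera to tool coordinates, whose origin is the TCP and whose axes are the tool frame's). Camera axes: x right, y down, z forward; pixel columns grow to the right and rows downward; lengths in m; the calibration is good to about 2 mm. A picture is of the moment at which its call begins: read the wrist's pose just before it. There is no depth.
- sign_off(): hands the job in, once; it reports no verdict.
The state is a dict: "time": time; "joints": joint angles; "qd": joint speeds; "joint_efforts": joint torques, N m; "tcp_pos": TCP position; "tcp_rot": TCP orientation; "ft_force": force on the tool from outside, world axes, zero at the start; "moment": the same for the moment, N m; "grip_width": finger opening in m.
Only numpy, scipy, OpenCV 4.12 (cv2) and the standard library are available. Lean on these libraries where they do the work, as an engineer would, in place of code of your own. Each camera call takes 0.05 s, during which the arm holds its last target.

## Working session

There is one attempt and no reset: what is moved stays moved. The work goes in short steps, Python scripts to look and compute and a tool call to move; the robot and the scene stay as the last step left them, time stands still between calls to the robot, and variables do not carry over. Pictures are saved under pics/ and viewed, and the job is handed in when it is done.

Besides the shell and the picture viewer there is one more tool, called after "Request:" as a command line: name --argument value ..., lists and objects as JSON in quotes. move_arm: Moves the arm, as the interface text tells. Its arguments: {"type":"object","properties":{"motion":{"type":"array"},"grip_force":{"type":"number"}},"required":["motion"]}

```bash
ls; mkdir -p pics
python3 - <<'E'
from station import read_state, camera
import cv2,numpy as np
s=read_state(); print(s)
for n in ["scene","side","wrist"]:
    c=camera(n); cv2.imwrite(f"pics/{n}0.png",c["pixels"])
    np.savez(f"pics/{n}0.npz",**{k:np.array(v) for k,v in c.items()})
    print(n,{k:np.round(np.array(v),4).tolist() for k,v in c.items() if k!="pixels"})
E
```

```text
pics
{'time': 0.0, 'joints': array([ 1.22047504e+00,  4.94198698e-01,  1.34617112e+00,  8.67516261e-07,
        1.30251690e+00, -9.54793285e-02]), 'qd': array([-0.00164598,  0.00193698, -0.00156456, -0.00089935, -0.00197676,
       -0.00019105]), 'joint_efforts': array([-3.65729327e-03, -8.82159448e+01, -3.83875108e+01, -2.15307941e-04,
        1.00533280e-02, -7.63106783e-06]), 'tcp_pos': array([0.15740821, 0.60445265, 0.23067707]), 'tcp_rot': array([ 7.91230742e-01,  6.11517371e-01, -5.47563637e-04,  3.44708774e-04]), 'ft_force': array([-0.23592739, -0.72619873, -0.22751773]), 'moment': array([-0.00923554, -0.03426629,  0.02090397]), 'grip_width': 0.08523919092222375}
scene {'camera_matrix': [[497.933, 0.0, 284.2382], [0.0, 497.933, 206.0859], [0.0, 0.0, 1.0]], 'dist': [0.0562, 0.0, 0.0, 0.0, 0.0], 'R': [[0.4931, 0.8696, -0.0244], [0.4758, -0.2931, -0.8293], [-0.7283, 0.3973, -0.5583]], 't': [-0.2434, -0.1377, 1.9712]}
side {'camera_matrix': [[522.617, 0.0, 284.3356], [0.0, 522.617, 207.6523], [0.0, 0.0, 1.0]], 'dist': [-0.0139, 0.0, 0.0, 0.0, 0.0], 'R': [[0.714, -0.7, 0.0163], [-0.3404, -0.3674, -0.8655], [0.6118, 0.6124, -0.5006]], 't': [-0.3486, 0.2894, 1.0885]}
wrist {'camera_matrix': [[323.7049, 0.0, 280.6738], [0.0, 323.7049, 211.7328], [0.0, 0.0, 1.0]], 'dist': [-0.0487, 0.0, 0.0, 0.0, 0.0], 'tool_from_camera': [[1.0, -0.0007, 0.0012, -0.0003], [0.0003, 0.9571, 0.2897, -0.0729], [-0.0014, -0.2897, 0.9571, -0.1428], [0.0, 0.0, 0.0, 1.0]]}
```

View pics/scene0.png

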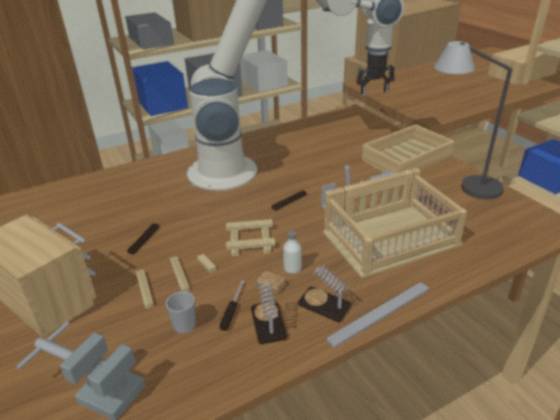

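View pics/side0.png

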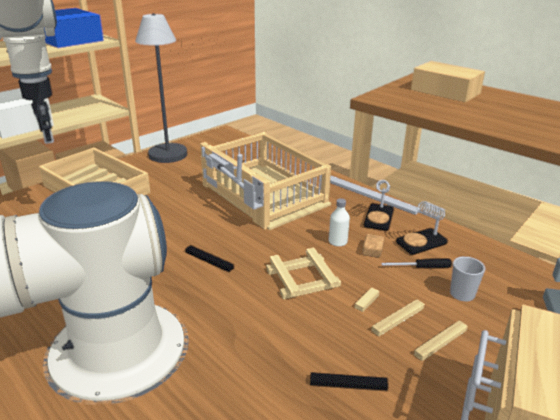

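View pics/wrist0.png

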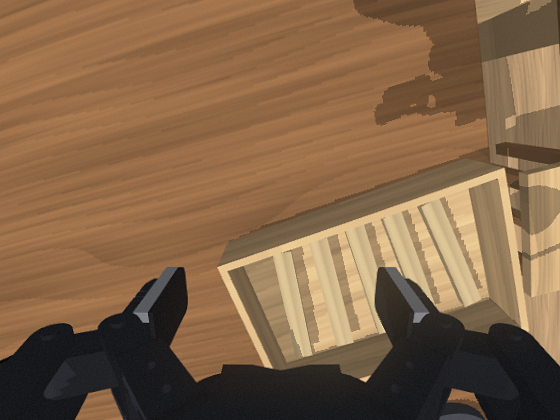

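The scene view shows the crib at about (250,236), the slats at (145,288) and (180,273), the offcut at (206,263), and the pen at (393,220) with its bolt on the near-robot side, handle at about (348,185). Next I'll zoom and measure.

```bash
cat > h.py <<'E'
import cv2,numpy as np
from scipy.spatial.transform import Rotation as Ro
def load(f): return dict(np.load(f))
def grab(n,tag):
    from station import read_state,camera
    s=read_state(); c=camera(n)
    d={k:np.array(v) for k,v in c.items()}
    d["tcp_pos"]=s["tcp_pos"]; d["tcp_rot"]=s["tcp_rot"]
    cv2.imwrite(f"pics/{tag}.png",d["pixels"]); np.savez(f"pics/{tag}.npz",**d); return d
def ext(c):
    if "R" in c: return c["R"],c["t"]
    T=np.eye(4);T[:3,:3]=Ro.from_quat(c["tcp_rot"]).as_matrix();T[:3,3]=c["tcp_pos"]
    M=np.linalg.inv(T@c["tool_from_camera"]); return M[:3,:3],M[:3,3]
def rays(c,px):
    R,t=ext(c)
    p=cv2.undistortPoints(np.array(px,float).reshape(-1,1,2),c["camera_matrix"],c["dist"]).reshape(-1,2)
    d=np.c_[p,np.ones(len(p))]@R; return -R.T@t,d/np.linalg.norm(d,axis=1)[:,None]
def plane(c,px,z):
    o,d=rays(c,px); return o+d*((z-o[2])/d[:,2])[:,None]
def proj(c,X):
    R,t=ext(c); return cv2.projectPoints(np.array(X,float).reshape(-1,3),cv2.Rodrigues(R)[0],t,c["camera_matrix"],c["dist"])[0].reshape(-1,2)
def tri(obs):
    A=np.zeros((3,3));b=np.zeros(3)
    for c,p in obs:
        o,d=rays(c,[p]);P=np.eye(3)-np.outer(d[0],d[0]);A+=P;b+=P@o
    X=np.linalg.solve(A,b); return X,[np.linalg.norm((np.eye(3)-np.outer(*(rays(c,[p])[1][0],)*2))@(X-rays(c,[p])[0])) for c,p in obs]
def crop(c,x0,y0,x1,y1,f,name):
    im=cv2.resize(c["pixels"][y0:y1,x0:x1],None,fx=f,fy=f,interpolation=cv2.INTER_CUBIC)
    for x in range((x0//20+1)*20,x1,20): cv2.putText(im,str(x),(int((x-x0)*f),8),0,.3,(0,0,255),1);cv2.line(im,(int((x-x0)*f),10),(int((x-x0)*f),16),(0,0,255),1)
    for y in range((y0//20+1)*20,y1,20): cv2.putText(im,str(y),(0,int((y-y0)*f)),0,.3,(0,0,255),1);cv2.line(im,(18,int((y-y0)*f)),(24,int((y-y0)*f)),(0,0,255),1)
    cv2.imwrite("pics/"+name,im)
E
python3 - <<'E'
from h import *
s=load("pics/scene0.npz");d=load("pics/side0.npz")
crop(s,120,200,280,320,5,"s1.png");crop(d,250,240,480,370,3.4,"d1.png")
crop(s,300,150,480,280,4.4,"s2.png");crop(d,190,125,340,235,5.2,"d2.png")
E
```

```text
(no output)
```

View pics/s1.png

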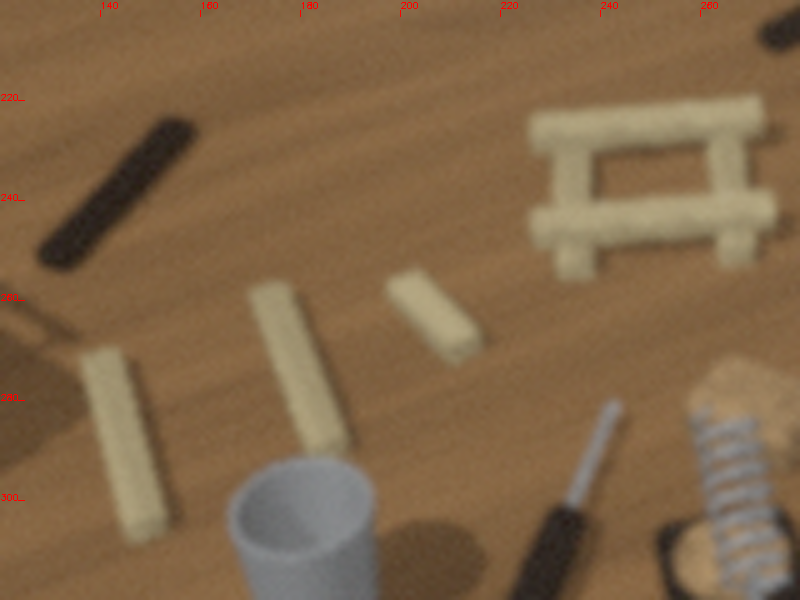

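View pics/d1.png

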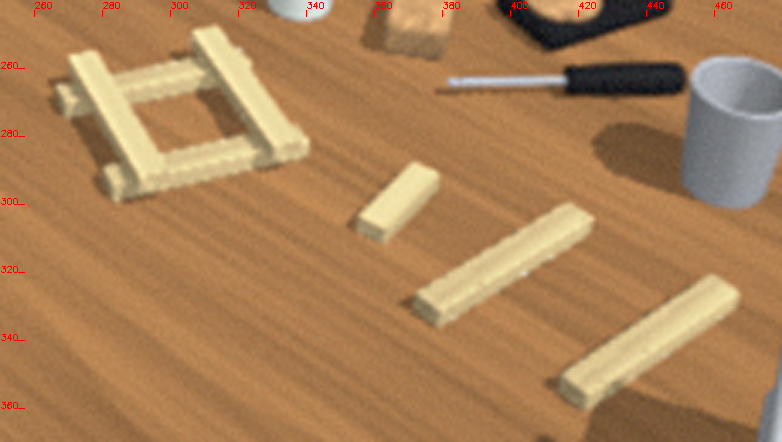

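View pics/s2.png

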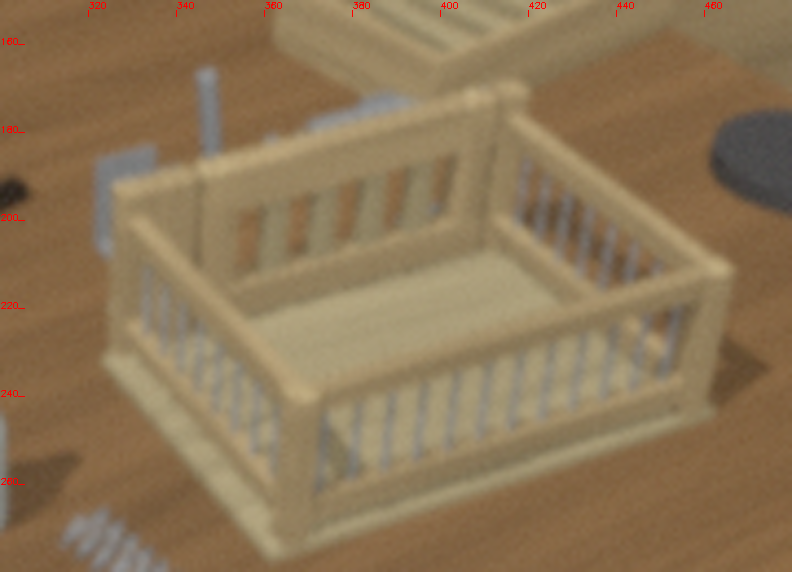

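View pics/d2.png

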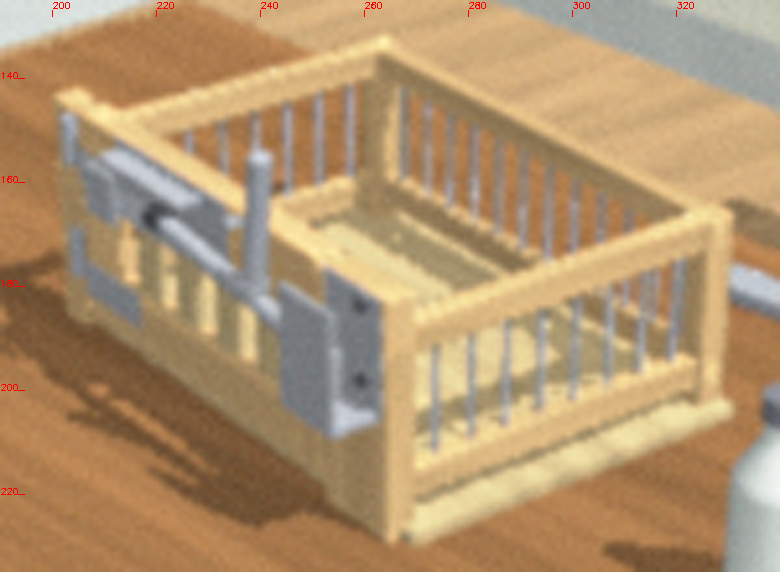

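Run:
```python
from h import *
s=load("pics/scene0.npz");d=load("pics/side0.npz")
def q(c,pts,z,off,f,n):
    P=plane(c,np.array(pts)/f+np.array(off),z)[:,:2]
    e0=(P[0]+P[1])/2;e1=(P[2]+P[3])/2;v=e1-e0
    print(n,"ctr",P.mean(0).round(4),"L",np.linalg.norm(v).round(4),"W",np.linalg.norm(P[0]-P[1]).round(4),"ang",np.degrees(np.arctan2(v[1],v[0])).round(1))
sd=((250,240),3.4);sc=((120,200),5)
q(d,[(413,297),(440,313),(594,219),(570,203)],.015,*sd,"slat1 side")
q(s,[(250,288),(288,283),(347,437),(308,445)],.015,*sc,"slat1 scene")
q(d,[(560,375),(585,391),(738,297),(712,276)],.015,*sd,"slat2 side")
q(s,[(82,354),(120,348),(168,523),(128,530)],.015,*sc,"slat2 scene")
q(d,[(68,58),(95,52),(165,183),(135,188)],.03,*sd,"cribP side")
q(d,[(192,33),(218,27),(307,145),(278,155)],.03,*sd,"cribQ side")
q(s,[(530,112),(530,140),(765,124),(762,98)],.03,*sc,"cribfar scene")
q(s,[(530,208),(532,236),(776,218),(774,190)],.03,*sc,"cribnear scene")
q(d,[(357,225),(382,235),(440,178),(412,165)],.015,*sd,"offcut")
# bottom slats ends in scene
# handle top & gate
f=4.4;o=np.array((300,150));f2=5.2;o2=np.array((190,125))
for n,a,b in [("handle top",(207,72),(261,155)),("gate free edge top-ish keeper post seam",(204,168),(330,268))]:
    print(n,tri([(s,np.array(a)/f+o),(d,np.array(b)/f2+o2)]))
for n,a in [("side gate top R end in front",(326,268)),("L end",(85,107)),("post right corner",(388,305)),("post left front",(57,97))]:
    print(n,plane(d,[np.array(a)/f2+o2],.15).round(4))
for n,a in [("scene right post inner?",(115,188)),("seam R",(203,165)),("seam L",(495,92)),("post L",(525,88)),]:
    print(n,plane(s,[np.array(a)/f+o],.15).round(4))
```

```text
slat1 side ctr [ 0.4941 -0.3591] L 0.1514 W 0.0206 ang -6.7
slat1 scene ctr [ 0.5009 -0.3551] L 0.1489 W 0.0226 ang -6.5
slat2 side ctr [ 0.5007 -0.4625] L 0.1454 W 0.0178 ang -8.4
slat2 scene ctr [ 0.5102 -0.4601] L 0.1557 W 0.0216 ang -6.9
cribP side ctr [ 0.3971 -0.0896] L 0.158 W 0.0216 ang -116.5
cribQ side ctr [ 0.4925 -0.1304] L 0.155 W 0.022 ang -113.8
cribfar scene ctr [ 0.4111 -0.0827] L 0.1519 W 0.0311 ang 64.8
cribnear scene ctr [ 0.5025 -0.1234] L 0.1507 W 0.0281 ang 65.5
offcut ctr [ 0.4874 -0.2749] L 0.0779 W 0.0183 ang 8.4
handle top (array([0.52302673, 0.21450156, 0.20673399]), [np.float64(0.001302201133564488), np.float64(0.0013022011335644163)])
gate free edge top-ish keeper post seam (array([0.54948992, 0.19412872, 0.14262513]), [np.float64(0.005596573270978475), np.float64(0.005596573270978365)])
side gate top R end in front [[0.5333 0.1745 0.15  ]]
L end [[0.5692 0.433  0.15  ]]
post right corner [[0.5287 0.1207 0.15  ]]
post left front [[0.566  0.4565 0.15  ]]
scene right post inner? [[0.5416 0.1263 0.15  ]]
seam R [[0.549  0.1964 0.15  ]]
seam L [[0.5791 0.4398 0.15  ]]
post L [[0.5862 0.4624 0.15  ]]
```

Request:
move_arm --motion '[{"tz":-1,"rz":-0.65,"gripper":0},{"tz":-1,"rz":-0.65},{"tx":-0.5,"ty":0.4},{"tx":-0.9,"ty":0.75},{"tx":-0.9,"ty":0.75},{"tx":-0.9,"ty":0.75},{"tx":-0.9,"ty":0.75},{"tx":-0.9,"ty":0.75},{"tx":-0.9,"ty":0.75},{"tx":-0.9,"ty":0.75},{"tx":-0.9,"ty":0.75},{"tx":-0.9,"ty":0.75}]'

```text
schema error: expected keys rx, ry, rz, tx, ty, tz, gripper
```

Request:
move_arm --motion '[{"tx":-0.9,"ty":0.75},{"tx":-0.9,"ty":0.75},{"tx":-0.9,"ty":0.75},{"tx":-0.9,"ty":0.75},{"tx":-0.9,"ty":0.7},{"tx":-1,"ty":0.2},{"tx":-1,"ty":0.2},{"tx":-1,"ty":0.2},{"tx":-1,"ty":0.2},{"tx":-1,"ty":0.2},{"tx":-1,"ty":0.2},{"tx":-1,"ty":0.2}]'

```text
schema error: expected keys rx, ry, rz, tx, ty, tz, gripper
```

Request:
move_arm --motion '[{"tx":-1,"ty":0.2},{"tx":-1,"ty":0.2},{"tx":-1,"ty":0.2},{"tx":-1,"ty":0.2},{"tx":-1,"ty":0.2},{"tx":-1,"ty":0.2},{"tx":-0.5},{},{}]'

```text
schema error: expected keys rx, ry, rz, tx, ty, tz, gripper
```

Run:
```python
from h import *
d=grab("wrist","w1"); print(d["tcp_pos"],Ro.from_quat(d["tcp_rot"]).as_matrix().round(3))
```

```text
[0.15743755 0.60454066 0.23080469] [[ 0.252  0.968 -0.   ]
 [ 0.968 -0.252 -0.001]
 [-0.001 -0.    -1.   ]]
```

View pics/w1.png

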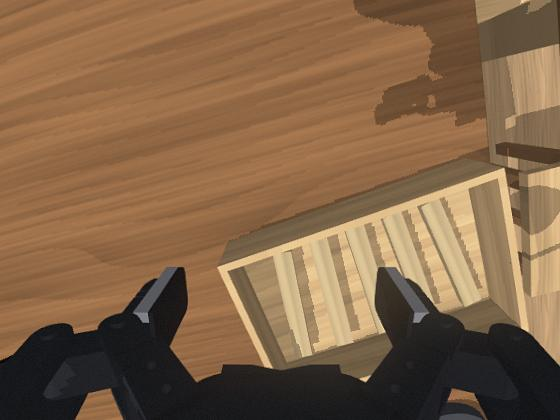

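All three calls were refused because every row needs all the keys, so the arm has not moved. I'll resend them with full rows.

Request:
move_arm --motion '[{"rx":0,"ry":0,"rz":-0.65,"tx":0,"ty":0,"tz":-1,"gripper":0},{"rx":0,"ry":0,"rz":-0.65,"tx":0,"ty":0,"tz":-1,"gripper":0},{"rx":0,"ry":0,"rz":0,"tx":-0.5,"ty":0.4,"tz":0,"gripper":0},{"rx":0,"ry":0,"rz":0,"tx":-0.9,"ty":0.75,"tz":0,"gripper":0},{"rx":0,"ry":0,"rz":0,"tx":-0.9,"ty":0.75,"tz":0,"gripper":0},{"rx":0,"ry":0,"rz":0,"tx":-0.9,"ty":0.75,"tz":0,"gripper":0},{"rx":0,"ry":0,"rz":0,"tx":-0.9,"ty":0.75,"tz":0,"gripper":0},{"rx":0,"ry":0,"rz":0,"tx":-0.9,"ty":0.75,"tz":0,"gripper":0},{"rx":0,"ry":0,"rz":0,"tx":-0.9,"ty":0.75,"tz":0,"gripper":0},{"rx":0,"ry":0,"rz":0,"tx":-0.9,"ty":0.75,"tz":0,"gripper":0},{"rx":0,"ry":0,"rz":0,"tx":-0.9,"ty":0.75,"tz":0,"gripper":0},{"rx":0,"ry":0,"rz":0,"tx":-0.9,"ty":0.75,"tz":0,"gripper":0}]'

```text
time: 1.2
tcp_pos: [0.3405, 0.3217, 0.2913]
tcp_rot: [0.748, 0.664, 0.0, 0.0]
ft_force: [0.3, 0.7, 0.2]
grip_width: 0.0852
```

Request:
move_arm --motion '[{"rx":0,"ry":0,"rz":0,"tx":-0.9,"ty":0.75,"tz":0,"gripper":0},{"rx":0,"ry":0,"rz":0,"tx":-0.9,"ty":0.75,"tz":0,"gripper":0},{"rx":0,"ry":0,"rz":0,"tx":-0.9,"ty":0.75,"tz":0,"gripper":0},{"rx":0,"ry":0,"rz":0,"tx":-0.9,"ty":0.75,"tz":0,"gripper":0},{"rx":0,"ry":0,"rz":0,"tx":-0.9,"ty":0.7,"tz":0,"gripper":0},{"rx":0,"ry":0,"rz":0,"tx":-1,"ty":0.2,"tz":0,"gripper":0},{"rx":0,"ry":0,"rz":0,"tx":-1,"ty":0.2,"tz":0,"gripper":0},{"rx":0,"ry":0,"rz":0,"tx":-1,"ty":0.2,"tz":0,"gripper":0},{"rx":0,"ry":0,"rz":0,"tx":-1,"ty":0.2,"tz":0,"gripper":0},{"rx":0,"ry":0,"rz":0,"tx":-1,"ty":0.2,"tz":0,"gripper":0},{"rx":0,"ry":0,"rz":0,"tx":-1,"ty":0.2,"tz":0,"gripper":0},{"rx":0,"ry":0,"rz":0,"tx":-1,"ty":0.2,"tz":0,"gripper":0}]'

```text
time: 2.2
tcp_pos: [0.4508, -0.0389, 0.2913]
tcp_rot: [0.748, 0.664, 0.0, 0.0]
ft_force: [0.2, 0.8, -0.0]
grip_width: 0.0852
```

Request:
move_arm --motion '[{"rx":0,"ry":0,"rz":0,"tx":-1,"ty":0.2,"tz":0,"gripper":0},{"rx":0,"ry":0,"rz":0,"tx":-1,"ty":0.2,"tz":0,"gripper":0},{"rx":0,"ry":0,"rz":0,"tx":-1,"ty":0.2,"tz":0,"gripper":0},{"rx":0,"ry":0,"rz":0,"tx":-1,"ty":0.2,"tz":0,"gripper":0},{"rx":0,"ry":0,"rz":0,"tx":-1,"ty":0.2,"tz":0,"gripper":0},{"rx":0,"ry":0,"rz":0,"tx":-1,"ty":0.2,"tz":0,"gripper":0},{"rx":0,"ry":0,"rz":0,"tx":-0.5,"ty":0,"tz":0,"gripper":0},{"rx":0,"ry":0,"rz":0,"tx":0,"ty":0,"tz":0,"gripper":0},{"rx":0,"ry":0,"rz":0,"tx":0,"ty":0,"tz":0,"gripper":0}]'

```text
time: 2.95
tcp_pos: [0.4635, -0.2357, 0.291]
tcp_rot: [0.748, 0.663, -0.0, -0.0]
ft_force: [-0.5, 0.8, 0.7]
grip_width: 0.0852
```

Run:
```python
from h import *
d=grab("wrist","w1"); print(d["tcp_pos"],Ro.from_quat(d["tcp_rot"]).as_matrix().round(3))
```

```text
[ 0.46345072 -0.23573852  0.29097591] [[ 0.12   0.993 -0.   ]
 [ 0.993 -0.12   0.   ]
 [ 0.    -0.001 -1.   ]]
```

View pics/w1.png

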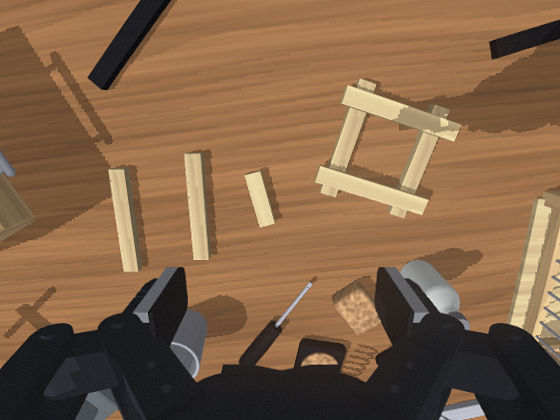

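The wrist picture shows the slats at about (125,219) and (197,206), the offcut at (260,199), and the crib at (388,147) with the top slats at (400,112) and (372,190). Now I'll refine their poses.

```bash
cat >> h.py <<'E'
def rect(c,roi,z,thr=(12,40,165),n=""):
    x0,y0,x1,y1=roi; im=c["pixels"][y0:y1,x0:x1]; hsv=cv2.cvtColor(im,cv2.COLOR_BGR2HSV)
    m=cv2.inRange(hsv,(15,20,thr[2]),(40,150,255)); 
    cs=sorted(cv2.findContours(m,cv2.RETR_EXTERNAL,cv2.CHAIN_APPROX_NONE)[0],key=cv2.contourArea)
    k=cs[-1].reshape(-1,2)+[x0,y0]
    P=plane(c,k,z)[:,:2]*1000
    (cx,cy),(w,h),a=cv2.minAreaRect(P.astype(np.float32))
    b=cv2.boxPoints(((cx,cy),(w,h),a)); e=b[1]-b[0] if np.linalg.norm(b[1]-b[0])>np.linalg.norm(b[2]-b[1]) else b[2]-b[1]
    an=np.degrees(np.arctan2(e[1],e[0])); an=(an+90)%180-90
    print(n,"ctr",round(cx/1000,4),round(cy/1000,4),"size",round(w,1),round(h,1),"ang",round(an,1)); return m
E
python3 - <<'E'
from h import *
c=load("pics/w1.npz")
for x,y in [(120,200),(136,220),(195,190),(207,210),(380,100),(430,122),(370,190),(420,170),(300,100)]:
    print((x,y),cv2.cvtColor(c["pixels"][y:y+1,x:x+1],cv2.COLOR_BGR2HSV)[0,0])
crop(c,310,70,470,220,5,"w1c.png");crop(c,90,140,290,280,4,"w1s.png")
E
```

```text
(120, 200) [ 19  84 206]
(136, 220) [ 13 130 106]
(195, 190) [ 19  80 200]
(207, 210) [ 17 114 101]
(380, 100) [ 22  76 231]
(430, 122) [ 19  86 164]
(370, 190) [ 21  83 225]
(420, 170) [ 19  83 214]
(300, 100) [ 13 132 170]
```

View pics/w1c.png

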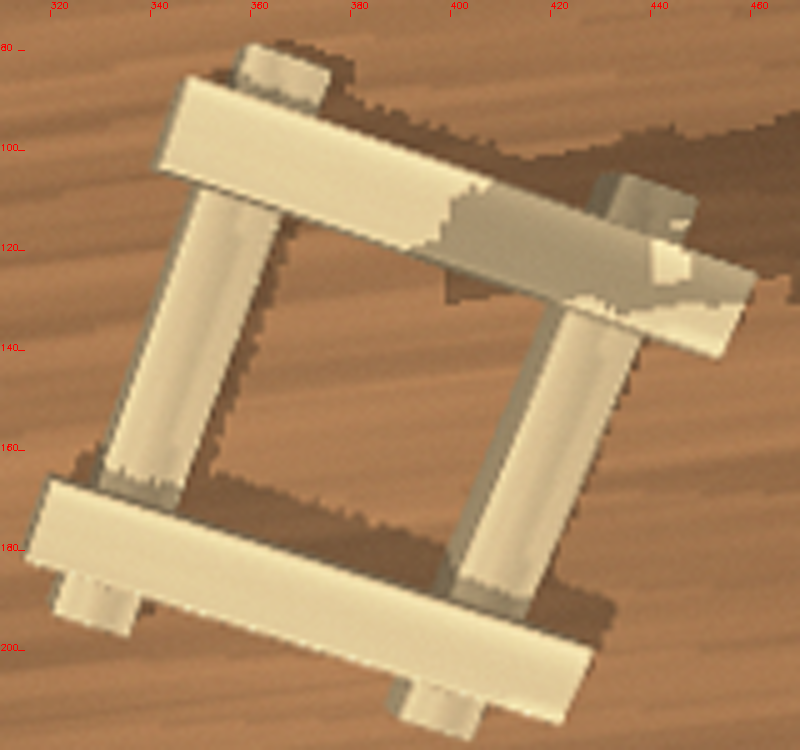

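View pics/w1s.png

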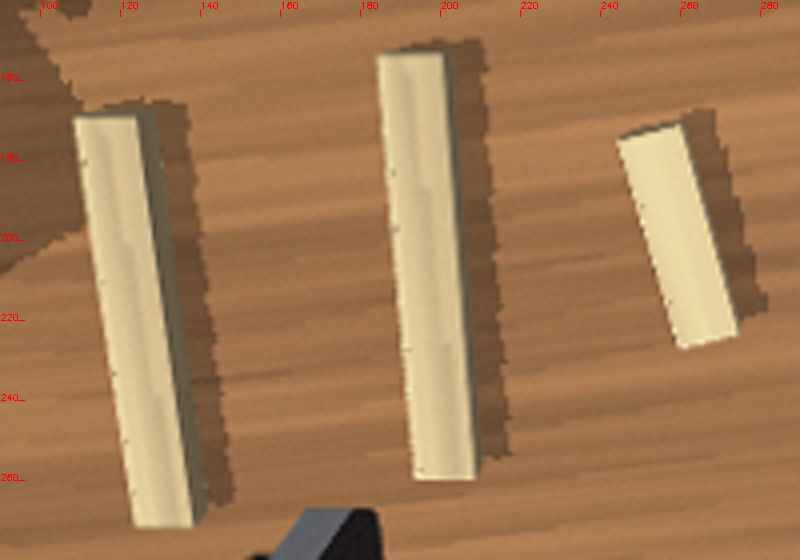

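Run:
```python
from h import *
c=load("pics/w1.npz")
rect(c,(100,150,150,280),.015,(0,0,170),"slat2(far right)");rect(c,(175,145,220,265),.015,(0,0,170),"slat1")
rect(c,(240,160,285,235),.015,(0,0,170),"offcut")
def q(pts,z,off,f,n):
    P=plane(c,np.array(pts)/f+np.array(off),z)[:,:2]
    v=(P[2]+P[3])/2-(P[0]+P[1])/2
    print(n,"ctr",P.mean(0).round(4),"L",np.linalg.norm(v).round(4),"W",np.linalg.norm(P[0]-P[1]).round(4),"ang",np.degrees(np.arctan2(v[1],v[0])).round(1)); return P.mean(0)
a=q([(190,76),(157,168),(722,358),(756,274)],.03,(310,70),5,"up far")
b=q([(50,478),(26,560),(562,724),(595,650)],.03,(310,70),5,"up near")
print((a+b)/2, np.linalg.norm(a-b),np.degrees(np.arctan2(*(b-a)[::-1])))
q([(245,42),(330,72),(132,635),(50,600)],.015,(310,70),5,"low left")
q([(625,172),(697,200),(472,740),(400,705)],.015,(310,70),5,"low right")
s=load("pics/scene0.npz");d=load("pics/side0.npz")
# two-view check of crib and slat centres
def cen(c,pts,off,f): return np.mean(np.array(pts)/f+np.array(off),0)
sd=((250,240),3.4);sc=((120,200),5)
print(tri([(s,cen(s,[(250,288),(288,283),(347,437),(308,445)],*sc)),(d,cen(d,[(413,297),(440,313),(594,219),(570,203)],*sd))]))
```

```text
slat2(far right) ctr 0.5059 -0.4599 size 22.0 148.6 ang -7.0
slat1 ctr 0.4986 -0.3551 size 22.3 149.3 ang -6.4
offcut ctr 0.4969 -0.2683 size 75.3 21.6 ang 7.7
up far ctr [ 0.4078 -0.0803] L 0.1497 W 0.0219 ang 66.1
up near ctr [ 0.4989 -0.1205] L 0.1503 W 0.0216 ang 66.0
[ 0.45336977 -0.1004252 ] 0.09962220140521601 -23.80818481871218
low left ctr [ 0.4321 -0.1465] L 0.1468 W 0.0223 ang -23.7
low right ctr [ 0.4727 -0.0545] L 0.1473 W 0.0204 ang -24.0
(array([ 0.49762005, -0.35473796,  0.00926843]), [np.float64(0.0007855216428926591), np.float64(0.0007855216428925804)])
```

Request:
move_arm --motion '[{"rx":0,"ry":0,"rz":-0.08,"tx":-0.95,"ty":0.41,"tz":0.5,"gripper":0},{"rx":0,"ry":0,"rz":0,"tx":-0.95,"ty":0.41,"tz":0.5,"gripper":0},{"rx":0,"ry":0,"rz":0,"tx":-0.95,"ty":0.41,"tz":0.5,"gripper":0},{"rx":0,"ry":0,"rz":0,"tx":-0.96,"ty":0.41,"tz":0.5,"gripper":0},{"rx":0,"ry":0,"rz":0,"tx":0,"ty":0,"tz":1,"gripper":0},{"rx":0,"ry":0,"rz":0,"tx":0,"ty":0,"tz":1,"gripper":0},{"rx":0,"ry":0,"rz":0,"tx":0,"ty":0,"tz":1,"gripper":0},{"rx":0,"ry":0,"rz":0,"tx":0,"ty":0,"tz":1,"gripper":0},{"rx":0,"ry":0,"rz":0,"tx":0,"ty":0,"tz":1,"gripper":0},{"rx":0,"ry":0,"rz":0,"tx":0,"ty":0,"tz":1,"gripper":0}]' --grip_force 40

```text
time: 3.83
tcp_pos: [0.5002, -0.353, 0.0503]
tcp_rot: [0.745, 0.668, 0.0, 0.0]
ft_force: [0.4, -0.1, -0.3]
grip_width: 0.0852
```

Request:
move_arm --motion '[{"rx":0,"ry":0,"rz":0,"tx":0,"ty":0,"tz":0.8,"gripper":0},{"rx":0,"ry":0,"rz":0,"tx":0,"ty":0,"tz":0.5,"gripper":0},{"rx":0,"ry":0,"rz":0,"tx":0,"ty":0,"tz":0.27,"gripper":0},{"rx":0,"ry":0,"rz":0,"tx":0,"ty":0,"tz":0,"gripper":0}]'

```text
time: 4.17
tcp_pos: [0.4995, -0.3529, 0.0029]
tcp_rot: [0.745, 0.667, -0.0, -0.001]
ft_force: [-0.5, 0.4, -1.1]
grip_width: 0.0852
```

Run:
```python
from h import *
d=grab("side","d3"); crop(d,330,200,500,320,4.6,"d3c.png")
d=grab("wrist","w2")
```

```text
(no output)
```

View pics/w2.png

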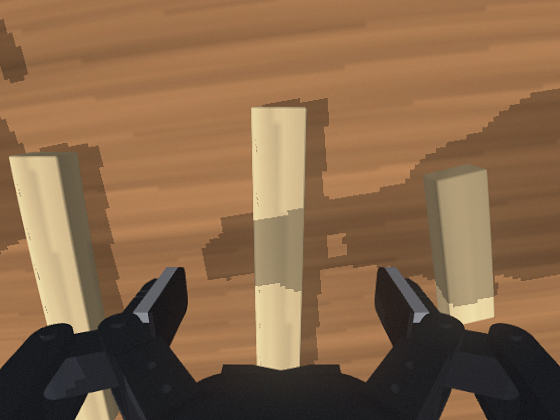

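The slat lies centred between the pads in the wrist view (slat at column 279, fingers at 165 and 398). Closing the gripper.

Request:
move_arm --motion '[{"rx":0,"ry":0,"rz":0,"tx":0,"ty":0,"tz":0,"gripper":255},{"rx":0,"ry":0,"rz":0,"tx":0,"ty":0,"tz":0,"gripper":255},{"rx":0,"ry":0,"rz":0,"tx":0,"ty":0,"tz":0,"gripper":255},{"rx":0,"ry":0,"rz":0,"tx":0,"ty":0,"tz":0,"gripper":255},{"rx":0,"ry":0,"rz":0,"tx":0,"ty":0,"tz":0,"gripper":255},{"rx":0,"ry":0,"rz":0,"tx":0,"ty":0,"tz":0,"gripper":255},{"rx":0,"ry":0,"rz":0,"tx":0,"ty":0,"tz":0,"gripper":255},{"rx":0,"ry":0,"rz":0,"tx":0,"ty":0,"tz":0,"gripper":255}]' --grip_force 40

```text
time: 4.93
tcp_pos: [0.4999, -0.3546, 0.0047]
tcp_rot: [0.745, 0.667, 0.0, 0.0]
ft_force: [-0.8, 0.9, 8.0]
grip_width: 0.0209
```

Run:
```python
from h import *
c=load("pics/w1.npz");s=load("pics/scene0.npz");d=load("pics/side0.npz")
print("bottle",plane(s,[(292,268)],0),plane(d,[(339,240)],0), tri([(s,(292,235)),(d,(341,203))]))
```

```text
bottle [[ 0.64104824 -0.05703526  0.        ]] [[ 0.64631769 -0.05555798  0.        ]] (array([ 0.64079185, -0.05540562,  0.12108966]), [np.float64(0.0011113849397813244), np.float64(0.0011113849397812066)])
```

Request:
move_arm --motion '[{"rx":0,"ry":0,"rz":0,"tx":0,"ty":0,"tz":-0.3,"gripper":255},{"rx":0,"ry":0,"rz":0,"tx":0,"ty":0,"tz":-0.8,"gripper":255},{"rx":0,"ry":0,"rz":0,"tx":0,"ty":0,"tz":-1,"gripper":255},{"rx":0,"ry":0,"rz":0,"tx":0,"ty":0,"tz":-1,"gripper":255},{"rx":0,"ry":0,"rz":0,"tx":0,"ty":0,"tz":-0.9,"gripper":255},{"rx":0,"ry":0,"rz":0,"tx":0,"ty":0,"tz":0,"gripper":255}]'

```text
time: 5.43
tcp_pos: [0.5018, -0.3561, 0.13]
tcp_rot: [0.745, 0.667, 0.0, 0.004]
ft_force: [1.3, -1.1, 0.2]
grip_width: 0.021
```

Request:
move_arm --motion '[{"rx":0,"ry":0,"rz":0.97,"tx":0,"ty":0,"tz":0,"gripper":255},{"rx":0,"ry":0,"rz":0.97,"tx":0,"ty":0,"tz":0,"gripper":255},{"rx":0,"ry":0,"rz":0.97,"tx":0,"ty":0,"tz":0,"gripper":255},{"rx":0,"ry":0,"rz":0,"tx":0,"ty":0,"tz":0,"gripper":255},{"rx":0,"ry":0,"rz":0,"tx":0,"ty":0,"tz":0,"gripper":255}]'

```text
time: 5.85
tcp_pos: [0.4997, -0.3544, 0.1243]
tcp_rot: [0.837, 0.548, -0.0, -0.0]
ft_force: [0.2, 0.1, -0.4]
grip_width: 0.0206
```

```bash
cat >> h.py <<'E'
def plan(tgt,yaw=None):
    """shift in tool units to target TCP; yaw = wanted tool-x yaw deg"""
    from station import read_state
    s=read_state(); R=Ro.from_quat(s["tcp_rot"]).as_matrix()
    y=np.degrees(np.arctan2(R[1,0],R[0,0]))
    print("t",round(s["time"],2),"pos",s["tcp_pos"].round(4),"yaw",y.round(2),"tilt z",R[:,2].round(3),"F",s["ft_force"].round(1),"gw",round(s["grip_width"],4),"j",s["joints"].round(2))
    if yaw is not None: print("rz",(-(yaw-y)/6).round(3))
    print("t units",(R.T@(np.array(tgt)-s["tcp_pos"])/.03).round(3))
E
python3 -c "
from h import *
plan([.4750,-.0545,.13],66.1)"
```

```text
t 5.85 pos [ 0.4997 -0.3544  0.1243] yaw 66.4 tilt z [-0.  0. -1.] F [ 0.2  0.1 -0.4] gw 0.0206 j [-0.71  0.59  1.49 -0.    1.06 -1.87]
rz 0.05
t units [ 8.83  -4.756 -0.19 ]
```

Request:
move_arm --motion '[{"rx":0,"ry":0,"rz":0.05,"tx":0.44,"ty":-0.24,"tz":0,"gripper":255},{"rx":0,"ry":0,"rz":0,"tx":0.88,"ty":-0.48,"tz":0,"gripper":255},{"rx":0,"ry":0,"rz":0,"tx":0.88,"ty":-0.48,"tz":0,"gripper":255},{"rx":0,"ry":0,"rz":0,"tx":0.88,"ty":-0.48,"tz":0,"gripper":255},{"rx":0,"ry":0,"rz":0,"tx":0.88,"ty":-0.48,"tz":0,"gripper":255},{"rx":0,"ry":0,"rz":0,"tx":0.88,"ty":-0.48,"tz":0,"gripper":255},{"rx":0,"ry":0,"rz":0,"tx":0.88,"ty":-0.47,"tz":0,"gripper":255},{"rx":0,"ry":0,"rz":0,"tx":0.88,"ty":-0.47,"tz":0,"gripper":255},{"rx":0,"ry":0,"rz":0,"tx":0.88,"ty":-0.47,"tz":0,"gripper":255},{"rx":0,"ry":0,"rz":0,"tx":0.88,"ty":-0.47,"tz":0,"gripper":255},{"rx":0,"ry":0,"rz":0,"tx":0.47,"ty":-0.24,"tz":0,"gripper":255},{"rx":0,"ry":0,"rz":0,"tx":0,"ty":0,"tz":0,"gripper":255}]'

```text
time: 6.85
tcp_pos: [0.4763, -0.051, 0.1242]
tcp_rot: [0.837, 0.546, -0.0, -0.001]
ft_force: [0.5, -0.7, -0.8]
grip_width: 0.0206
```

Request:
move_arm --motion '[{"rx":0,"ry":0,"rz":0,"tx":0,"ty":0,"tz":0,"gripper":255},{"rx":0,"ry":0,"rz":0,"tx":0,"ty":0,"tz":0,"gripper":255},{"rx":0,"ry":0,"rz":0,"tx":0,"ty":0,"tz":0,"gripper":255}]'

```text
time: 7.1
tcp_pos: [0.4775, -0.0549, 0.1242]
tcp_rot: [0.839, 0.544, 0.0, 0.0]
ft_force: [0.3, 0.3, -0.3]
grip_width: 0.0207
```

Run:
```python
from h import *
plan([.4750,-.0545,.036],66.1)
d=grab("wrist","w3")
```

```text
t 7.1 pos [ 0.4775 -0.0549  0.1242] yaw 65.94 tilt z [ 0. -0. -1.] F [ 0.3  0.3 -0.3] gw 0.0207 j [-0.24  0.44  1.82 -0.    0.88 -1.39]
rz -0.027
t units [-0.02  -0.083  2.94 ]
```

View pics/w3.png

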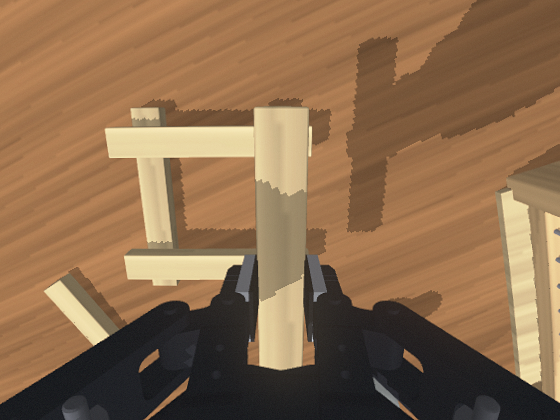

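The slat is square over the crib's right side. Lowering it now.

Request:
move_arm --motion '[{"rx":0,"ry":0,"rz":0,"tx":-0.02,"ty":-0.08,"tz":0.7,"gripper":255},{"rx":0,"ry":0,"rz":0,"tx":0,"ty":0,"tz":0.9,"gripper":255},{"rx":0,"ry":0,"rz":0,"tx":0,"ty":0,"tz":0.7,"gripper":255},{"rx":0,"ry":0,"rz":0,"tx":0,"ty":0,"tz":0.35,"gripper":255},{"rx":0,"ry":0,"rz":0,"tx":0,"ty":0,"tz":0.2,"gripper":255},{"rx":0,"ry":0,"rz":0,"tx":0,"ty":0,"tz":0.08,"gripper":255},{"rx":0,"ry":0,"rz":0,"tx":0,"ty":0,"tz":0.04,"gripper":255},{"rx":0,"ry":0,"rz":0,"tx":0,"ty":0,"tz":0,"gripper":255},{"rx":0,"ry":0,"rz":0,"tx":0,"ty":0,"tz":0,"gripper":255}]'

```text
time: 7.9
tcp_pos: [0.4754, -0.0541, 0.0357]
tcp_rot: [0.839, 0.544, 0.0, 0.0]
ft_force: [0.1, -0.8, -0.8]
grip_width: 0.0211
```

Run:
```python
from h import *
plan([.4750,-.0545,.036],66.1)
```

```text
t 7.9 pos [ 0.4754 -0.0541  0.0357] yaw 65.92 tilt z [ 0.001 -0.    -1.   ] F [ 0.1 -0.8 -0.8] gw 0.0211 j [-0.24  0.6   1.9  -0.    0.64 -1.39]
rz -0.031
t units [-0.018 -0.006 -0.01 ]
```

Request:
move_arm --motion '[{"rx":0,"ry":0,"rz":0,"tx":0,"ty":0,"tz":0.03,"gripper":255},{"rx":0,"ry":0,"rz":0,"tx":0,"ty":0,"tz":0,"gripper":255},{"rx":0,"ry":0,"rz":0,"tx":0,"ty":0,"tz":0,"gripper":110},{"rx":0,"ry":0,"rz":0,"tx":0,"ty":0,"tz":0,"gripper":110},{"rx":0,"ry":0,"rz":0,"tx":0,"ty":0,"tz":0,"gripper":110},{"rx":0,"ry":0,"rz":0,"tx":0,"ty":0,"tz":0,"gripper":110},{"rx":0,"ry":0,"rz":0,"tx":0,"ty":0,"tz":-0.3,"gripper":110},{"rx":0,"ry":0,"rz":0,"tx":0,"ty":0,"tz":-0.8,"gripper":110},{"rx":0,"ry":0,"rz":0,"tx":0,"ty":0,"tz":-1,"gripper":110},{"rx":0,"ry":0,"rz":0,"tx":0,"ty":0,"tz":-1,"gripper":110},{"rx":0,"ry":0,"rz":0,"tx":0,"ty":0,"tz":-1,"gripper":0},{"rx":0,"ry":0,"rz":0,"tx":0,"ty":0,"tz":0,"gripper":0}]'

```text
time: 8.9
tcp_pos: [0.4771, -0.0543, 0.1625]
tcp_rot: [0.839, 0.544, 0.002, 0.003]
ft_force: [1.0, -0.0, -0.2]
grip_width: 0.0711
```

Run:
```python
from h import *
d=grab("wrist","w4")
plan([.5059,-.4599,.12],83.0)
```

```text
t 8.95 pos [ 0.4764 -0.0542  0.1603] yaw 65.93 tilt z [ 0.005 -0.001 -1.   ] F [-0.3  0.4 -0.5] gw 0.0779 j [-0.24  0.38  1.79  0.    0.97 -1.39]
rz -2.846
t units [-11.948   6.406   1.367]
```

View pics/w4.png

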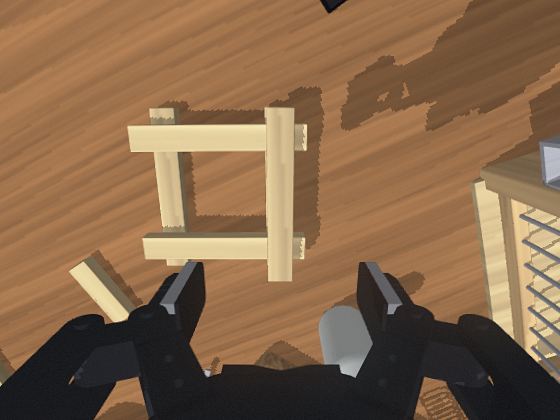

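The first slat lies straight on the crib's right side (column 280). Now to the second slat.

Request:
move_arm --motion '[{"rx":0,"ry":0,"rz":0,"tx":-0.45,"ty":0.25,"tz":0,"gripper":0},{"rx":0,"ry":0,"rz":0,"tx":-0.95,"ty":0.51,"tz":0,"gripper":0},{"rx":0,"ry":0,"rz":0,"tx":-0.95,"ty":0.51,"tz":0,"gripper":0},{"rx":0,"ry":0,"rz":0,"tx":-0.95,"ty":0.51,"tz":0,"gripper":0},{"rx":0,"ry":0,"rz":0,"tx":-0.95,"ty":0.51,"tz":0,"gripper":0},{"rx":0,"ry":0,"rz":0,"tx":-0.95,"ty":0.51,"tz":0,"gripper":0},{"rx":0,"ry":0,"rz":0,"tx":-0.95,"ty":0.51,"tz":0,"gripper":0},{"rx":0,"ry":0,"rz":0,"tx":-0.95,"ty":0.51,"tz":0,"gripper":0},{"rx":0,"ry":0,"rz":0,"tx":-0.95,"ty":0.51,"tz":0,"gripper":0},{"rx":0,"ry":0,"rz":0,"tx":-0.95,"ty":0.51,"tz":0,"gripper":0},{"rx":0,"ry":0,"rz":0,"tx":-0.95,"ty":0.51,"tz":0,"gripper":0},{"rx":0,"ry":0,"rz":0,"tx":-0.95,"ty":0.51,"tz":0,"gripper":0}]'

```text
time: 9.95
tcp_pos: [0.5014, -0.4254, 0.1564]
tcp_rot: [0.839, 0.544, -0.0, -0.001]
ft_force: [0.1, -0.8, 0.2]
grip_width: 0.0854
```

Request:
move_arm --motion '[{"rx":0,"ry":0,"rz":0,"tx":-0.95,"ty":0.51,"tz":0,"gripper":0},{"rx":0,"ry":0,"rz":-0.95,"tx":-0.1,"ty":0.05,"tz":0.5,"gripper":0},{"rx":0,"ry":0,"rz":-0.95,"tx":0,"ty":0,"tz":0.5,"gripper":0},{"rx":0,"ry":0,"rz":-0.95,"tx":0,"ty":0,"tz":0.3,"gripper":0},{"rx":0,"ry":0,"rz":0,"tx":0,"ty":0,"tz":0,"gripper":0},{"rx":0,"ry":0,"rz":0,"tx":0,"ty":0,"tz":0,"gripper":0},{"rx":0,"ry":0,"rz":0,"tx":0,"ty":0,"tz":0,"gripper":0}]'

```text
time: 10.53
tcp_pos: [0.5047, -0.4597, 0.1186]
tcp_rot: [0.75, 0.662, -0.0, 0.0]
ft_force: [-0.1, -0.4, 0.1]
grip_width: 0.0852
```

Run:
```python
from h import *
d=grab("wrist","w5")
plan([.5059,-.4599,.0045],83.0)
```

```text
t 10.58 pos [ 0.5048 -0.4598  0.1189] yaw 82.86 tilt z [ 0.001 -0.001 -1.   ] F [1.1 0.  0.2] gw 0.0854 j [-0.83  0.68  1.31  0.    1.15 -2.27]
rz -0.023
t units [0.004 0.034 3.812]
```

View pics/w5.png

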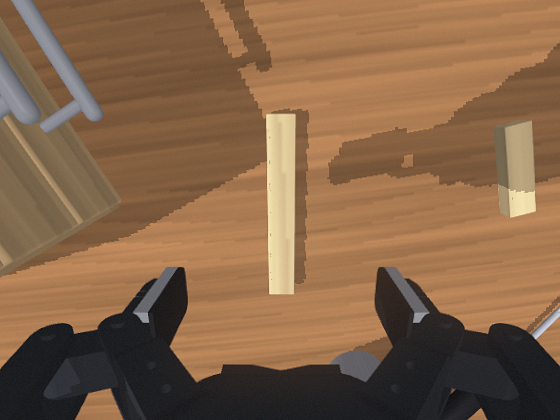

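Request:
move_arm --motion '[{"rx":0,"ry":0,"rz":0,"tx":0,"ty":0.03,"tz":0.7,"gripper":0},{"rx":0,"ry":0,"rz":0,"tx":0,"ty":0,"tz":1,"gripper":0},{"rx":0,"ry":0,"rz":0,"tx":0,"ty":0,"tz":1,"gripper":0},{"rx":0,"ry":0,"rz":0,"tx":0,"ty":0,"tz":0.7,"gripper":0},{"rx":0,"ry":0,"rz":0,"tx":0,"ty":0,"tz":0.4,"gripper":0},{"rx":0,"ry":0,"rz":0,"tx":0,"ty":0,"tz":0,"gripper":0},{"rx":0,"ry":0,"rz":0,"tx":0,"ty":0,"tz":0,"gripper":255},{"rx":0,"ry":0,"rz":0,"tx":0,"ty":0,"tz":0,"gripper":255},{"rx":0,"ry":0,"rz":0,"tx":0,"ty":0,"tz":0,"gripper":255},{"rx":0,"ry":0,"rz":0,"tx":0,"ty":0,"tz":0,"gripper":255},{"rx":0,"ry":0,"rz":0,"tx":0,"ty":0,"tz":0,"gripper":255},{"rx":0,"ry":0,"rz":0,"tx":0,"ty":0,"tz":0,"gripper":255}]'

```text
time: 11.58
tcp_pos: [0.5058, -0.4602, 0.0052]
tcp_rot: [0.749, 0.663, 0.0, 0.001]
ft_force: [-0.8, 0.2, 7.6]
grip_width: 0.0206
```

Request:
move_arm --motion '[{"rx":0,"ry":0,"rz":0,"tx":0,"ty":0,"tz":0,"gripper":255},{"rx":0,"ry":0,"rz":0,"tx":0,"ty":0,"tz":0,"gripper":255}]'

```text
time: 11.75
tcp_pos: [0.5058, -0.4602, 0.0052]
tcp_rot: [0.749, 0.663, -0.0, 0.001]
ft_force: [-1.0, 1.2, 8.8]
grip_width: 0.0207
```

Request:
move_arm --motion '[{"rx":0,"ry":0,"rz":0,"tx":0,"ty":0,"tz":-0.3,"gripper":255},{"rx":0,"ry":0,"rz":0,"tx":0,"ty":0,"tz":-0.8,"gripper":255},{"rx":0,"ry":0,"rz":0,"tx":0,"ty":0,"tz":-1,"gripper":255},{"rx":0,"ry":0,"rz":0,"tx":0,"ty":0,"tz":-1,"gripper":255},{"rx":0,"ry":0,"rz":0,"tx":0,"ty":0,"tz":-0.9,"gripper":255},{"rx":0,"ry":0,"rz":0.95,"tx":0,"ty":0,"tz":0,"gripper":255},{"rx":0,"ry":0,"rz":0.95,"tx":0,"ty":0,"tz":0,"gripper":255},{"rx":0,"ry":0,"rz":0.92,"tx":0,"ty":0,"tz":0,"gripper":255},{"rx":0,"ry":0,"rz":0,"tx":0,"ty":0,"tz":0,"gripper":255},{"rx":0,"ry":0,"rz":0,"tx":0,"ty":0,"tz":0,"gripper":255},{"rx":0,"ry":0,"rz":0,"tx":0,"ty":0,"tz":0,"gripper":255}]'

```text
time: 12.67
tcp_pos: [0.5054, -0.4599, 0.1244]
tcp_rot: [0.837, 0.547, 0.0, 0.0]
ft_force: [0.6, -0.2, -0.6]
grip_width: 0.0206
```

```bash
python3 -c "
from h import *
plan([.4331,-.1461,.125],66.1)"
```

```text
t 12.67 pos [ 0.5054 -0.4599  0.1244] yaw 66.29 tilt z [ 0. -0. -1.] F [ 0.6 -0.2 -0.6] gw 0.0206 j [-0.83  0.68  1.3  -0.    1.16 -1.98]
rz 0.032
t units [ 8.607 -6.413 -0.02 ]
```

Request:
move_arm --motion '[{"rx":0,"ry":0,"rz":0.03,"tx":0.4,"ty":-0.31,"tz":0,"gripper":255},{"rx":0,"ry":0,"rz":0,"tx":0.86,"ty":-0.64,"tz":0,"gripper":255},{"rx":0,"ry":0,"rz":0,"tx":0.86,"ty":-0.64,"tz":0,"gripper":255},{"rx":0,"ry":0,"rz":0,"tx":0.86,"ty":-0.64,"tz":0,"gripper":255},{"rx":0,"ry":0,"rz":0,"tx":0.86,"ty":-0.64,"tz":0,"gripper":255},{"rx":0,"ry":0,"rz":0,"tx":0.86,"ty":-0.64,"tz":0,"gripper":255},{"rx":0,"ry":0,"rz":0,"tx":0.86,"ty":-0.64,"tz":0,"gripper":255},{"rx":0,"ry":0,"rz":0,"tx":0.86,"ty":-0.64,"tz":0,"gripper":255},{"rx":0,"ry":0,"rz":0,"tx":0.86,"ty":-0.64,"tz":0,"gripper":255},{"rx":0,"ry":0,"rz":0,"tx":0.86,"ty":-0.64,"tz":0,"gripper":255},{"rx":0,"ry":0,"rz":0,"tx":0.47,"ty":-0.34,"tz":0,"gripper":255},{"rx":0,"ry":0,"rz":0,"tx":0,"ty":0,"tz":0,"gripper":255}]'

```text
time: 13.67
tcp_pos: [0.4336, -0.1424, 0.1243]
tcp_rot: [0.838, 0.546, -0.0, -0.001]
ft_force: [-0.3, -1.0, 0.3]
grip_width: 0.0208
```

Request:
move_arm --motion '[{"rx":0,"ry":0,"rz":0,"tx":0,"ty":0,"tz":0,"gripper":255},{"rx":0,"ry":0,"rz":0,"tx":0,"ty":0,"tz":0,"gripper":255},{"rx":0,"ry":0,"rz":0,"tx":0,"ty":0,"tz":0,"gripper":255}]'

```text
time: 13.92
tcp_pos: [0.4357, -0.1465, 0.1243]
tcp_rot: [0.839, 0.544, 0.0, 0.0]
ft_force: [0.1, -0.3, -0.2]
grip_width: 0.0211
```

Run:
```python
from h import *
plan([.4331,-.1461,.0355],66.1)
d=grab("wrist","w6")
```

```text
t 13.92 pos [ 0.4357 -0.1465  0.1243] yaw 65.93 tilt z [ 0.001 -0.    -1.   ] F [ 0.1 -0.3 -0.2] gw 0.0211 j [-0.45  0.42  1.87 -0.    0.85 -1.6 ]
rz -0.028
t units [-0.023 -0.088  2.959]
```

View pics/w6.png

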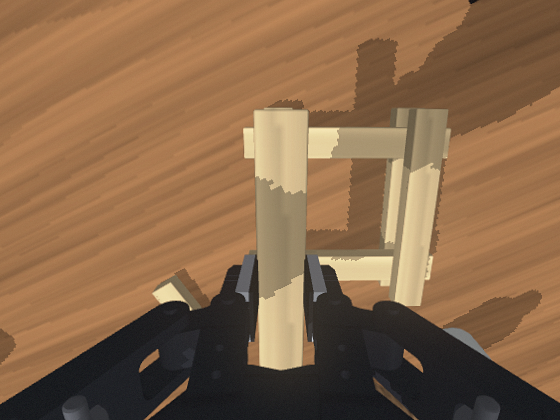

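Request:
move_arm --motion '[{"rx":0,"ry":0,"rz":0,"tx":-0.02,"ty":-0.09,"tz":0.7,"gripper":255},{"rx":0,"ry":0,"rz":0,"tx":0,"ty":0,"tz":0.9,"gripper":255},{"rx":0,"ry":0,"rz":0,"tx":0,"ty":0,"tz":0.7,"gripper":255},{"rx":0,"ry":0,"rz":0,"tx":0,"ty":0,"tz":0.35,"gripper":255},{"rx":0,"ry":0,"rz":0,"tx":0,"ty":0,"tz":0.2,"gripper":255},{"rx":0,"ry":0,"rz":0,"tx":0,"ty":0,"tz":0.08,"gripper":255},{"rx":0,"ry":0,"rz":0,"tx":0,"ty":0,"tz":0.04,"gripper":255},{"rx":0,"ry":0,"rz":0,"tx":0,"ty":0,"tz":0,"gripper":255},{"rx":0,"ry":0,"rz":0,"tx":0,"ty":0,"tz":0,"gripper":255}]'

```text
time: 14.72
tcp_pos: [0.433, -0.1454, 0.0357]
tcp_rot: [0.839, 0.544, 0.0, 0.001]
ft_force: [-0.1, 0.2, -0.1]
grip_width: 0.0206
```

Request:
move_arm --motion '[{"rx":0,"ry":0,"rz":0,"tx":0,"ty":0,"tz":0,"gripper":110},{"rx":0,"ry":0,"rz":0,"tx":0,"ty":0,"tz":0,"gripper":110},{"rx":0,"ry":0,"rz":0,"tx":0,"ty":0,"tz":0,"gripper":110},{"rx":0,"ry":0,"rz":0,"tx":0,"ty":0,"tz":0,"gripper":110},{"rx":0,"ry":0,"rz":0,"tx":0,"ty":0,"tz":-0.3,"gripper":110},{"rx":0,"ry":0,"rz":0,"tx":0,"ty":0,"tz":-0.8,"gripper":110},{"rx":0,"ry":0,"rz":0,"tx":0,"ty":0,"tz":-1,"gripper":110},{"rx":0,"ry":0,"rz":0,"tx":0,"ty":0,"tz":-1,"gripper":110},{"rx":0,"ry":0,"rz":0,"tx":0,"ty":0,"tz":-1,"gripper":110},{"rx":0,"ry":0,"rz":0,"tx":0,"ty":0,"tz":-1,"gripper":110},{"rx":0,"ry":0,"rz":0,"tx":0,"ty":0,"tz":-1,"gripper":110},{"rx":0,"ry":0,"rz":0,"tx":0,"ty":0,"tz":0,"gripper":110}]'

```text
time: 15.72
tcp_pos: [0.4344, -0.1459, 0.2237]
tcp_rot: [0.839, 0.544, 0.002, 0.003]
ft_force: [1.5, -0.6, -0.5]
grip_width: 0.049
```

Run:
```python
from h import *
plan([.43,0.1,.29],66)
d=grab("wrist","w7"); grab("side","d7"); grab("scene","s7")
crop(load("pics/d7.npz"),190,100,340,310,2.8,"d7c.png")
```

```text
t 15.72 pos [ 0.4344 -0.1459  0.2237] yaw 65.93 tilt z [ 0.007 -0.003 -1.   ] F [ 1.5 -0.6 -0.5] gw 0.049 j [-0.45  0.27  1.75  0.    1.11 -1.61]
rz -0.012
t units [ 7.424 -3.459 -2.239]
```

View pics/w7.png

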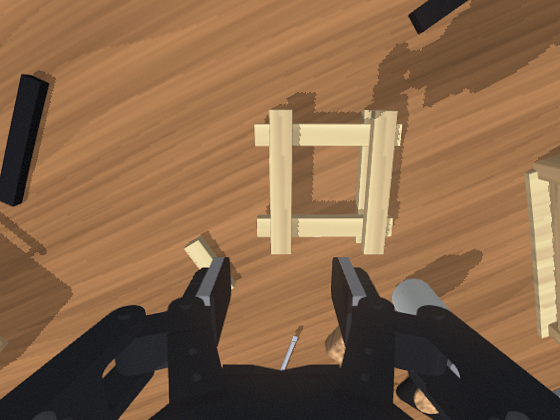

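View pics/d7c.png

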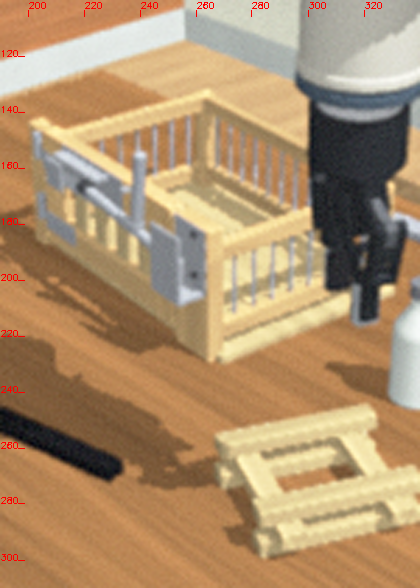

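Both slats lie flat on the crib: the wrist view has them at columns 281 and 378, over the bottom slats. Next I'll turn and go above the handle for a closer look.

Request:
move_arm --motion '[{"rx":0,"ry":0,"rz":1,"tx":0,"ty":0,"tz":-1,"gripper":110},{"rx":0,"ry":0,"rz":1,"tx":0,"ty":0,"tz":-1,"gripper":110},{"rx":0,"ry":0,"rz":1,"tx":0,"ty":0,"tz":-1,"gripper":110},{"rx":0,"ry":0,"rz":1,"tx":0,"ty":0,"tz":0,"gripper":110},{"rx":0,"ry":0,"rz":1,"tx":0,"ty":0,"tz":0,"gripper":110},{"rx":0,"ry":0,"rz":1,"tx":0,"ty":0,"tz":0,"gripper":110},{"rx":0,"ry":0,"rz":1,"tx":0,"ty":0,"tz":0,"gripper":110},{"rx":0,"ry":0,"rz":1,"tx":0,"ty":0,"tz":0,"gripper":110},{"rx":0,"ry":0,"rz":1,"tx":0,"ty":0,"tz":0,"gripper":110},{"rx":0,"ry":0,"rz":1,"tx":0,"ty":0,"tz":0,"gripper":110},{"rx":0,"ry":0,"rz":1,"tx":0,"ty":0,"tz":0,"gripper":110},{"rx":0,"ry":0,"rz":1,"tx":0,"ty":0,"tz":0,"gripper":110}]'

```text
time: 16.87
tcp_pos: [0.4318, -0.1448, 0.3067]
tcp_rot: [0.998, -0.056, -0.001, -0.001]
ft_force: [-0.4, 0.6, -0.1]
grip_width: 0.0483
```

Request:
move_arm --motion '[{"rx":0,"ry":0,"rz":0.15,"tx":0,"ty":-0.5,"tz":0,"gripper":110},{"rx":0,"ry":0,"rz":0,"tx":0.05,"ty":-1,"tz":0,"gripper":110},{"rx":0,"ry":0,"rz":0,"tx":0.05,"ty":-1,"tz":0,"gripper":110},{"rx":0,"ry":0,"rz":0,"tx":0.1,"ty":-1,"tz":0,"gripper":110},{"rx":0,"ry":0,"rz":0,"tx":0.1,"ty":-1,"tz":0,"gripper":110},{"rx":0,"ry":0,"rz":0,"tx":0.1,"ty":-1,"tz":0,"gripper":110},{"rx":0,"ry":0,"rz":0,"tx":0.1,"ty":-1,"tz":0,"gripper":110},{"rx":0,"ry":0,"rz":0,"tx":0.1,"ty":-1,"tz":0,"gripper":110},{"rx":0,"ry":0,"rz":0,"tx":0.1,"ty":-1,"tz":0,"gripper":110},{"rx":0,"ry":0,"rz":0,"tx":0,"ty":-1,"tz":0,"gripper":110},{"rx":0,"ry":0,"rz":0,"tx":0,"ty":-1,"tz":0,"gripper":110},{"rx":0,"ry":0,"rz":0,"tx":0,"ty":-1,"tz":0,"gripper":110}]'

```text
time: 17.87
tcp_pos: [0.4943, 0.1963, 0.3066]
tcp_rot: [0.998, -0.061, -0.001, 0.0]
ft_force: [1.2, -0.3, -0.7]
grip_width: 0.0485
```

Request:
move_arm --motion '[{"rx":0,"ry":0,"rz":0,"tx":0,"ty":-0.6,"tz":0,"gripper":110},{"rx":0,"ry":0,"rz":0,"tx":0,"ty":0,"tz":0,"gripper":110},{"rx":0,"ry":0,"rz":0,"tx":0,"ty":0,"tz":0,"gripper":110},{"rx":0,"ry":0,"rz":0,"tx":0,"ty":0,"tz":0,"gripper":110}]'

```text
time: 18.2
tcp_pos: [0.4967, 0.2122, 0.3071]
tcp_rot: [0.998, -0.061, -0.001, 0.0]
ft_force: [0.7, -0.7, -0.6]
grip_width: 0.0487
```

Run:
```python
from h import *
plan([.52,0.21,.29],-7)
d=grab("wrist","w8")
```

```text
t 18.2 pos [0.4967 0.2122 0.3071] yaw -6.97 tilt z [-0.002 -0.001 -1.   ] F [ 0.7 -0.7 -0.6] gw 0.0487 j [ 0.29  0.31  1.44 -0.    1.4   0.42]
rz 0.005
t units [ 0.78  -0.021  0.568]
```

View pics/w8.png

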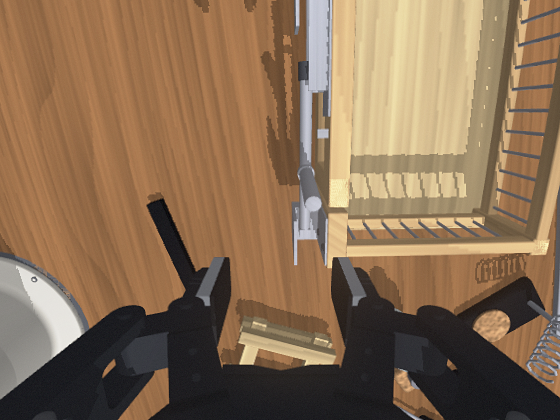

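Run:
```python
from h import *
c=load("pics/w8.npz"); crop(c,270,0,370,270,2.2,"w8a.png"); crop(c,270,140,370,270,4.6,"w8b.png"); crop(c,270,0,370,100,5,"w8c.png")
```

```text
(no output)
```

View pics/w8b.png

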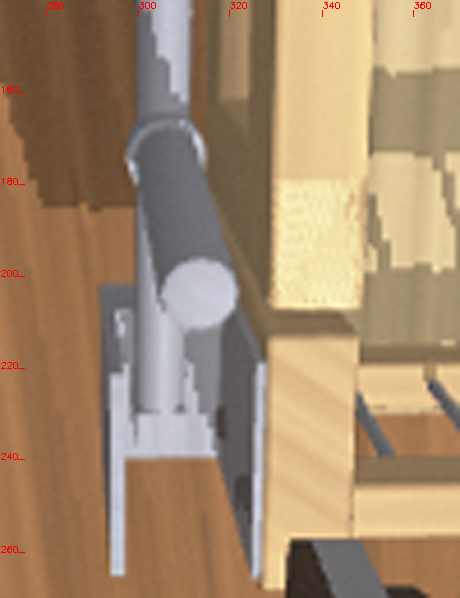

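View pics/w8c.png

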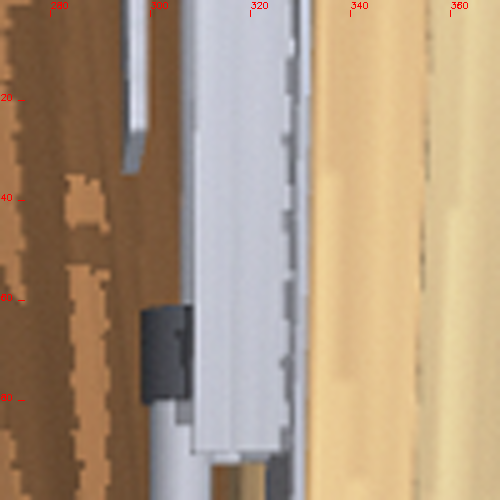

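Run:
```python
from h import *
c=load("pics/w8.npz"); s=load("pics/scene0.npz");d=load("pics/side0.npz")
h=plane(c,[(313.5,203.7)],.208)[0];print("handle top",h.round(4))
pa=np.array((207,72))/4.4+(300,150);pb=np.array((261,155))/5.2+(190,125)
print("tri3",tri([(c,(313.5,203.7)),(s,pa),(d,pb)]))
g=plane(c,[(329.1,200),(331.5,60),(332.5,20),(348,206.5),(329,206.5)],.15);print(g.round(4))
v=g[2]-g[0];print("gate dir",np.degrees(np.arctan2(v[1],v[0])))
n=np.array([-v[1],v[0],0])/np.linalg.norm(v[:2]);print("handle dist from face",(h-g[0])@n)
print("post face", plane(c,[(327.3,268)],.15))
f=c=load("pics/w8.npz")
b=270;P=lambda x,y,z:plane(c,[(270+x/4.6,140+y/4.6)],z)[0].round(4)
print("handle foot approx shaft", P(166,155,.119),"keeper end front cheek",P(118,570,.15),P(118,370,.15))
print("yaw v",np.degrees(np.arctan2(*(plane(c,[(332.5,20)],.15)-plane(c,[(328.9,206)],.15))[0][:2][::-1])))
```

```text
handle top [0.5235 0.216  0.208 ]
tri3 (array([0.52328727, 0.2150164 , 0.20649938]), [np.float64(0.0005951799678517748), np.float64(0.0013589562171059464), np.float64(0.001381219738445464)])
[[0.5428 0.2013 0.15  ]
 [0.555  0.3248 0.15  ]
 [0.5585 0.3559 0.15  ]
 [0.5604 0.1926 0.15  ]
 [0.5422 0.1949 0.15  ]]
gate dir 84.1744671484468
handle dist from face 0.020687714554873685
post face [[0.53535532 0.12979908 0.15      ]]
handle foot approx shaft [0.5252 0.2235 0.119 ] keeper end front cheek [0.5037 0.1384 0.15  ] [0.5087 0.1847 0.15  ]
yaw v 84.15369794384583
```

The handle top is at (313,204) in the wrist view, which puts it at about (0.5235, 0.2155, 0.2075). The gate runs at 84.2°, and the handle axis measures 20.7 mm from its face against 20 mm expected.

```bash
python3 -c "
from h import *
plan([.5237,.2176,.170],-5.8)"
```

```text
t 18.25 pos [0.4968 0.212  0.3074] yaw -7.0 tilt z [-0.001 -0.001 -1.   ] F [ 0.3 -0.1  0.3] gw 0.0489 j [ 0.29  0.31  1.44 -0.    1.4   0.42]
rz -0.201
t units [ 0.872 -0.3    4.577]
```

Request:
move_arm --motion '[{"rx":0,"ry":0,"rz":0,"tx":0.45,"ty":-0.15,"tz":0,"gripper":110},{"rx":0,"ry":0,"rz":0,"tx":0.42,"ty":-0.15,"tz":0,"gripper":110},{"rx":0,"ry":0,"rz":-0.2,"tx":0,"ty":0,"tz":0,"gripper":110},{"rx":0,"ry":0,"rz":0,"tx":0,"ty":0,"tz":0.7,"gripper":110},{"rx":0,"ry":0,"rz":0,"tx":0,"ty":0,"tz":0.8,"gripper":110},{"rx":0,"ry":0,"rz":0,"tx":0,"ty":0,"tz":0.5,"gripper":110},{"rx":0,"ry":0,"rz":0,"tx":0,"ty":0,"tz":0,"gripper":110},{"rx":0,"ry":0,"rz":0,"tx":0,"ty":0,"tz":0,"gripper":110}]'

```text
time: 18.92
tcp_pos: [0.5237, 0.2177, 0.2479]
tcp_rot: [0.999, -0.051, -0.001, 0.0]
ft_force: [1.1, 0.3, 1.4]
grip_width: 0.0483
```

Run:
```python
from h import *
plan([.5237,.2176,.170],-5.8)
c=grab("wrist","w9"); crop(c,190,80,390,280,3,"w9c.png")
```

```text
t 18.92 pos [0.5237 0.2177 0.2479] yaw -5.8 tilt z [-0.001 -0.001 -1.   ] F [1.1 0.3 1.4] gw 0.0483 j [ 0.29  0.4   1.47 -0.    1.28  0.39]
rz 0.001
t units [0.004 0.003 2.598]
```

View pics/w9c.png

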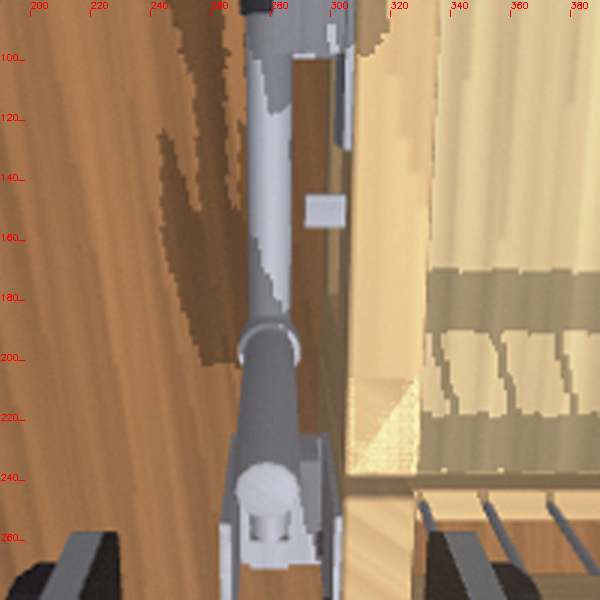

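The handle (column 279) is centred between the fingers. I'll descend and close.

Request:
move_arm --motion '[{"rx":0,"ry":0,"rz":0,"tx":0,"ty":0,"tz":0.6,"gripper":110},{"rx":0,"ry":0,"rz":0,"tx":0,"ty":0,"tz":0.8,"gripper":110},{"rx":0,"ry":0,"rz":0,"tx":0,"ty":0,"tz":0.7,"gripper":110},{"rx":0,"ry":0,"rz":0,"tx":0,"ty":0,"tz":0.4,"gripper":110},{"rx":0,"ry":0,"rz":0,"tx":0,"ty":0,"tz":0.1,"gripper":110},{"rx":0,"ry":0,"rz":0,"tx":0,"ty":0,"tz":0,"gripper":110},{"rx":0,"ry":0,"rz":0,"tx":0,"ty":0,"tz":0,"gripper":255},{"rx":0,"ry":0,"rz":0,"tx":0,"ty":0,"tz":0,"gripper":255},{"rx":0,"ry":0,"rz":0,"tx":0,"ty":0,"tz":0,"gripper":255},{"rx":0,"ry":0,"rz":0,"tx":0,"ty":0,"tz":0,"gripper":255},{"rx":0,"ry":0,"rz":0,"tx":0,"ty":0,"tz":0,"gripper":255},{"rx":0,"ry":0,"rz":0,"tx":0,"ty":0,"tz":0,"gripper":255}]' --grip_force 60

```text
time: 19.97
tcp_pos: [0.5242, 0.2185, 0.1705]
tcp_rot: [0.999, -0.05, 0.0, -0.0]
ft_force: [-3.0, -1.1, 6.8]
grip_width: 0.0126
```

```bash
cat > traj.py <<'E'
from h import *
# rows for nose lift TH about tail pivot, from the present pose
from station import read_state
def report(s):
    R=Ro.from_quat(s["tcp_rot"]).as_matrix()
    print("t",round(s["time"],2),"pos",s["tcp_pos"].round(4),"z",R[:,2].round(3),"x",R[:,0].round(3),"F",s["ft_force"].round(1),"M",s["moment"].round(2),"gw",round(s["grip_width"],4))
def rows(poses,s):
    Ro0=Ro.from_quat(s["tcp_rot"]);p0=s["tcp_pos"]
    for Rn,pn in poses:
        sh=Ro0.inv().apply(pn-p0)/.03
        tr=(Ro0.inv()*Rn).as_rotvec()/np.radians(6)
        # shift given in axes before the turn
        print("t",sh.round(3),"r",tr.round(3)," after-turn t",(Rn.inv().apply(pn-p0)/.03).round(3)); Ro0,p0=Rn,pn
a=np.radians(84.2);G=np.array([np.cos(a),np.sin(a),0]);N=np.array([np.sin(a),-np.cos(a),0]) # N into pen
TOP=np.array([.5235,.2155,.2075]);Z=np.array([0,0,1.])
PIV=TOP+G*.1051+Z*(.1301-.2075)
HINGE=np.array([.5764,.4427,.15])
def about(R,p,c,rv): Q=Ro.from_rotvec(rv);return Q*R,c+Q.apply(p-c)
E
python3 - <<'E'
from traj import *
s=read_state();report(s)
R,p=Ro.from_quat(s["tcp_rot"]),s["tcp_pos"]
rows([about(R,p,PIV,-N*t) for t in np.linspace(0,.17,5)[1:]],s)
grab("side","d8");crop(load("pics/d8.npz"),190,80,340,235,3.5,"d8c.png")
E
```

```text
t 19.97 pos [0.5242 0.2185 0.1705] z [ 0.  0. -1.] x [ 0.995 -0.101  0.   ] F [-3.  -1.1  6.8] M [ 0.09  0.59 -0.01] gw 0.0126
t [ 0.    -0.06  -0.143] r [-0.406 -0.    -0.   ]  after-turn t [ 0.    -0.054 -0.146]
t [ 0.    -0.06  -0.143] r [-0.406 -0.    -0.   ]  after-turn t [ 0.    -0.054 -0.146]
t [ 0.    -0.06  -0.143] r [-0.406 -0.    -0.   ]  after-turn t [ 0.    -0.054 -0.146]
t [ 0.    -0.06  -0.143] r [-0.406 -0.    -0.   ]  after-turn t [ 0.    -0.054 -0.146]
```

View pics/d8c.png

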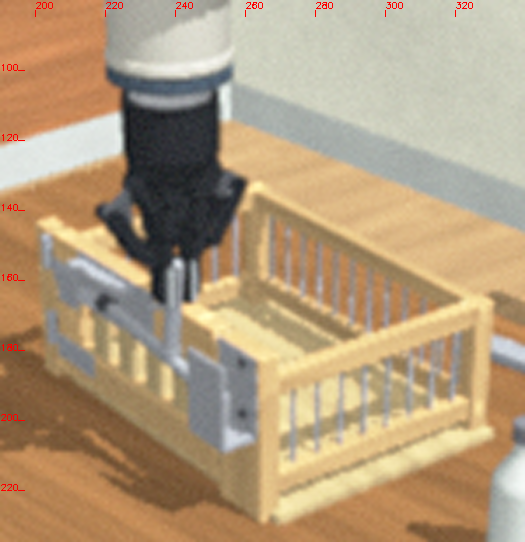

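The grip width of 12.6 mm is consistent with the 14 mm rod, since the 22 mm slats read 20.8. Now lifting about the tail pivot.

Request:
move_arm --motion '[{"rx":-0.27,"ry":0,"rz":0,"tx":0,"ty":-0.04,"tz":-0.1,"gripper":255},{"rx":-0.27,"ry":0,"rz":0,"tx":0,"ty":-0.04,"tz":-0.1,"gripper":255},{"rx":-0.27,"ry":0,"rz":0,"tx":0,"ty":-0.04,"tz":-0.1,"gripper":255},{"rx":-0.27,"ry":0,"rz":0,"tx":0,"ty":-0.04,"tz":-0.1,"gripper":255},{"rx":-0.27,"ry":0,"rz":0,"tx":0,"ty":-0.04,"tz":-0.1,"gripper":255},{"rx":-0.27,"ry":0,"rz":0,"tx":0,"ty":-0.04,"tz":-0.1,"gripper":255},{"rx":0,"ry":0,"rz":0,"tx":0,"ty":0,"tz":0,"gripper":255},{"rx":0,"ry":0,"rz":0,"tx":0,"ty":0,"tz":0,"gripper":255}]'

```text
time: 20.68
tcp_pos: [0.525, 0.2274, 0.1873]
tcp_rot: [0.995, -0.05, -0.004, 0.084]
ft_force: [-1.8, 1.0, 0.5]
grip_width: 0.0123
```

Run:
```python
from traj import *
s=read_state();report(s)
R,p=Ro.from_quat(s["tcp_rot"]),s["tcp_pos"]
rows([(R,p+G*.048*k) for k in (.5,1)],s)
c=grab("side","d9");crop(c,190,80,340,235,5,"d9c.png");c=grab("wrist","w10");crop(c,190,80,390,280,3,"w10c.png")
```

```text
t 20.68 pos [0.525  0.2274 0.1873] z [-0.017 -0.167 -0.986] x [ 0.995 -0.1   -0.   ] F [-1.8  1.   0.5] M [ 0.58  0.37 -0.09] gw 0.0123
t [ 0.001 -0.789 -0.134] r [0. 0. 0.]  after-turn t [ 0.001 -0.789 -0.134]
t [ 0.001 -0.789 -0.134] r [0. 0. 0.]  after-turn t [ 0.001 -0.789 -0.134]
```

View pics/d9c.png

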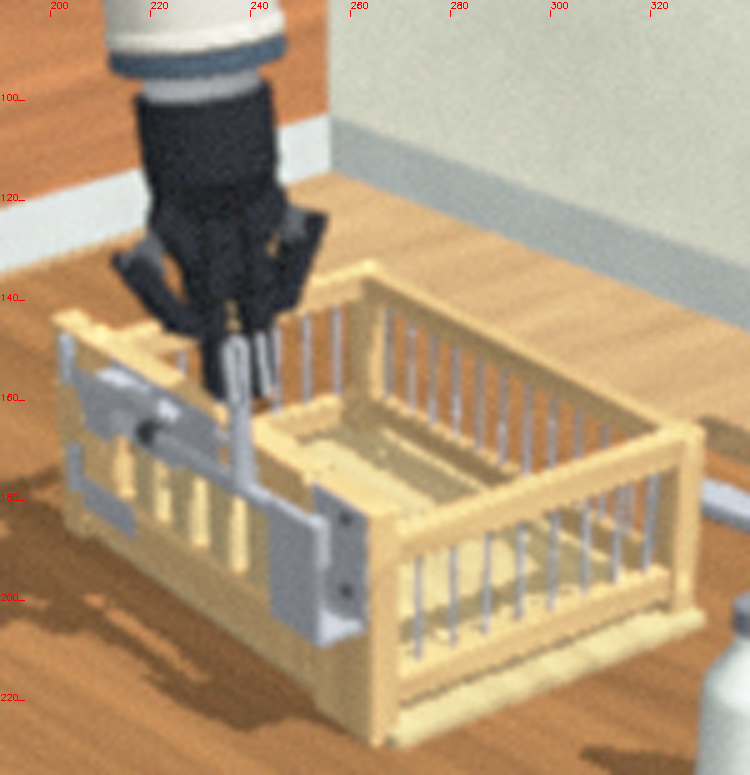

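View pics/w10c.png

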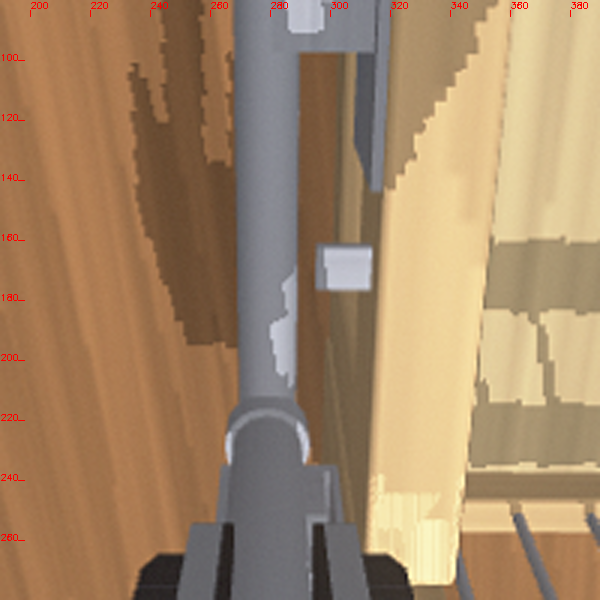

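The shaft now looks slightly nose-up with the handle upright, and the forces are small. I'll draw the first half and check.

Request:
move_arm --motion '[{"rx":0,"ry":0,"rz":0,"tx":0,"ty":-0.15,"tz":-0.025,"gripper":255},{"rx":0,"ry":0,"rz":0,"tx":0,"ty":-0.2,"tz":-0.034,"gripper":255},{"rx":0,"ry":0,"rz":0,"tx":0,"ty":-0.2,"tz":-0.034,"gripper":255},{"rx":0,"ry":0,"rz":0,"tx":0,"ty":-0.2,"tz":-0.034,"gripper":255}]'

```text
time: 21.12
tcp_pos: [0.5274, 0.2502, 0.1875]
tcp_rot: [0.995, -0.05, -0.004, 0.085]
ft_force: [-3.6, -0.9, 1.6]
grip_width: 0.0122
```

Run:
```python
from traj import *
s=read_state();report(s)
```

```text
t 21.12 pos [0.5274 0.2502 0.1875] z [-0.017 -0.168 -0.986] x [ 0.995 -0.101 -0.   ] F [-3.6 -0.9  1.6] M [ 0.19  0.51 -0.05] gw 0.0122
```

Request:
move_arm --motion '[{"rx":0,"ry":0,"rz":0,"tx":0,"ty":-0.2,"tz":-0.034,"gripper":255},{"rx":0,"ry":0,"rz":0,"tx":0,"ty":-0.2,"tz":-0.034,"gripper":255},{"rx":0,"ry":0,"rz":0,"tx":0,"ty":-0.2,"tz":-0.034,"gripper":255},{"rx":0,"ry":0,"rz":0,"tx":0,"ty":-0.15,"tz":-0.025,"gripper":255},{"rx":0,"ry":0,"rz":0,"tx":0,"ty":-0.1,"tz":-0.017,"gripper":255},{"rx":0,"ry":0,"rz":0,"tx":0,"ty":0,"tz":0,"gripper":255},{"rx":0,"ry":0,"rz":0,"tx":0,"ty":0,"tz":0,"gripper":255}]'

```text
time: 21.7
tcp_pos: [0.53, 0.2756, 0.1873]
tcp_rot: [0.995, -0.05, -0.004, 0.084]
ft_force: [-2.7, 1.4, 0.1]
grip_width: 0.0123
```

Run:
```python
from traj import *
s=read_state();report(s)
c=grab("side","d10");crop(c,190,80,340,235,5,"d10c.png");c=grab("wrist","w11");crop(c,190,80,390,280,3,"w11c.png")
```

```text
t 21.7 pos [0.53   0.2756 0.1873] z [-0.017 -0.168 -0.986] x [ 0.995 -0.1    0.   ] F [-2.7  1.4  0.1] M [ 0.62  0.51 -0.06] gw 0.0123
```

View pics/d10c.png

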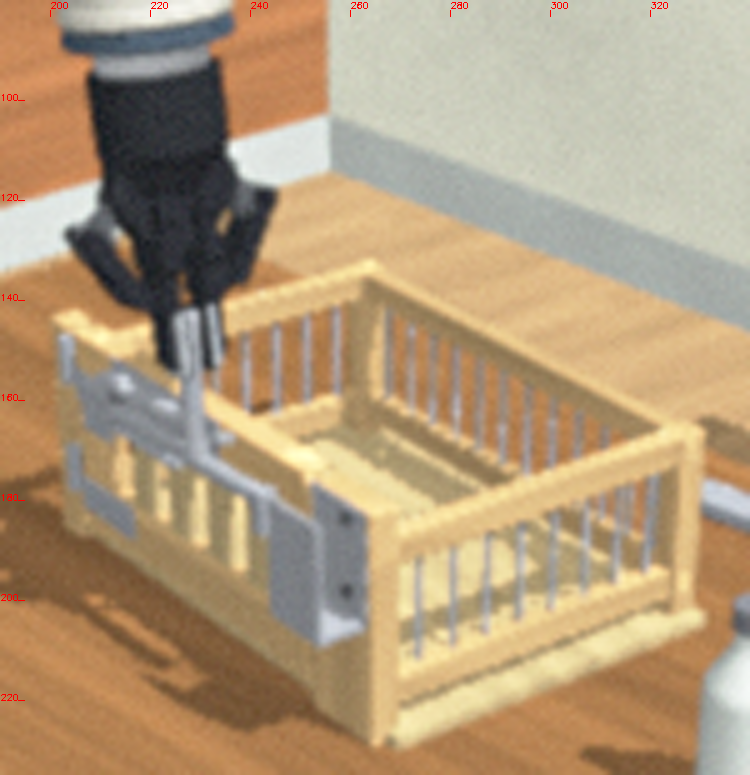

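View pics/w11c.png

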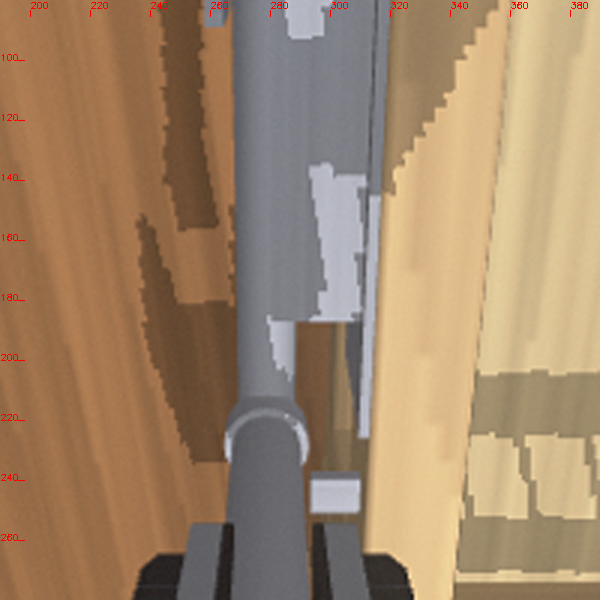

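The toe is clear of the keeper: in the side view it stands at (261,183), hinge-side of the cheek, and forces are low. I'll draw a little more, watching the force.

Request:
move_arm --motion '[{"rx":0,"ry":0,"rz":0,"tx":0,"ty":-0.05,"tz":-0.008,"gripper":255},{"rx":0,"ry":0,"rz":0,"tx":0,"ty":-0.05,"tz":-0.008,"gripper":255},{"rx":0,"ry":0,"rz":0,"tx":0,"ty":0,"tz":0,"gripper":255}]'

```text
time: 22.05
tcp_pos: [0.5303, 0.2784, 0.1874]
tcp_rot: [0.995, -0.05, -0.004, 0.085]
ft_force: [-3.8, -0.2, 1.8]
grip_width: 0.0125
```

Run:
```python
from traj import *
s=read_state();report(s)
R,p=Ro.from_quat(s["tcp_rot"]),s["tcp_pos"]
rows([about(R,p,HINGE,-Z*t) for t in np.linspace(0,.38,13)[1:]],s)
```

```text
t 22.05 pos [0.5303 0.2784 0.1874] z [-0.017 -0.168 -0.986] x [ 0.995 -0.101 -0.   ] F [-3.8 -0.2  1.8] M [ 0.37  0.59 -0.1 ] gw 0.0125
t [-0.177 -0.033 -0.006] r [ 0.    -0.051  0.298]  after-turn t [-0.178 -0.028 -0.005]
t [-0.177 -0.033 -0.006] r [ 0.    -0.051  0.298]  after-turn t [-0.178 -0.028 -0.005]
t [-0.177 -0.033 -0.006] r [ 0.    -0.051  0.298]  after-turn t [-0.178 -0.028 -0.005]
t [-0.177 -0.033 -0.006] r [ 0.    -0.051  0.298]  after-turn t [-0.178 -0.028 -0.005]
t [-0.177 -0.033 -0.006] r [ 0.    -0.051  0.298]  after-turn t [-0.178 -0.028 -0.005]
t [-0.177 -0.033 -0.006] r [ 0.    -0.051  0.298]  after-turn t [-0.178 -0.028 -0.005]
t [-0.177 -0.033 -0.006] r [ 0.    -0.051  0.298]  after-turn t [-0.178 -0.028 -0.005]
t [-0.177 -0.033 -0.006] r [ 0.    -0.051  0.298]  after-turn t [-0.178 -0.028 -0.005]
t [-0.177 -0.033 -0.006] r [ 0.    -0.051  0.298]  after-turn t [-0.178 -0.028 -0.005]
t [-0.177 -0.033 -0.006] r [ 0.    -0.051  0.298]  after-turn t [-0.178 -0.028 -0.005]
t [-0.177 -0.033 -0.006] r [ 0.    -0.051  0.298]  after-turn t [-0.178 -0.028 -0.005]
t [-0.177 -0.033 -0.006] r [ 0.    -0.051  0.298]  after-turn t [-0.178 -0.028 -0.005]
```

Request:
move_arm --motion '[{"rx":0,"ry":-0.05,"rz":0.3,"tx":-0.178,"ty":-0.031,"tz":-0.005,"gripper":255},{"rx":0,"ry":-0.05,"rz":0.3,"tx":-0.178,"ty":-0.031,"tz":-0.005,"gripper":255},{"rx":0,"ry":-0.05,"rz":0.3,"tx":-0.178,"ty":-0.031,"tz":-0.005,"gripper":255}]'

```text
time: 22.3
tcp_pos: [0.5155, 0.2834, 0.1876]
tcp_rot: [0.992, -0.099, -0.007, 0.084]
ft_force: [2.3, -0.7, 0.2]
grip_width: 0.0124
```

Run:
```python
from traj import *
s=read_state();report(s)
c=grab("side","d11");crop(c,190,80,340,235,5,"d11c.png")
```

```text
t 22.3 pos [0.5155 0.2834 0.1876] z [-0.031 -0.165 -0.986] x [ 0.98  -0.197  0.002] F [ 2.3 -0.7  0.2] M [ 0.3  -0.56  0.09] gw 0.0124
```

View pics/d11c.png

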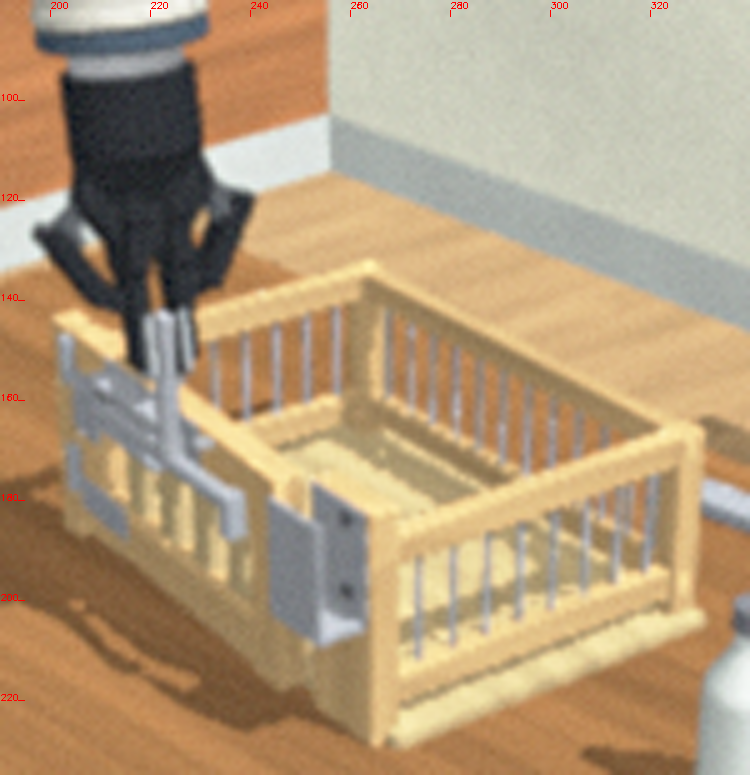

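The gate opens freely (free edge at (245,175)) with low forces. Doing the rest of the swing.

Request:
move_arm --motion '[{"rx":0,"ry":-0.05,"rz":0.3,"tx":-0.178,"ty":-0.031,"tz":-0.005,"gripper":255},{"rx":0,"ry":-0.05,"rz":0.3,"tx":-0.178,"ty":-0.031,"tz":-0.005,"gripper":255},{"rx":0,"ry":-0.05,"rz":0.3,"tx":-0.178,"ty":-0.031,"tz":-0.005,"gripper":255},{"rx":0,"ry":-0.05,"rz":0.3,"tx":-0.178,"ty":-0.031,"tz":-0.005,"gripper":255},{"rx":0,"ry":-0.05,"rz":0.3,"tx":-0.178,"ty":-0.031,"tz":-0.005,"gripper":255},{"rx":0,"ry":-0.05,"rz":0.3,"tx":-0.178,"ty":-0.031,"tz":-0.005,"gripper":255},{"rx":0,"ry":-0.05,"rz":0.3,"tx":-0.178,"ty":-0.031,"tz":-0.005,"gripper":255},{"rx":0,"ry":-0.05,"rz":0.3,"tx":-0.178,"ty":-0.031,"tz":-0.005,"gripper":255},{"rx":0,"ry":0,"rz":0,"tx":0,"ty":0,"tz":0,"gripper":255},{"rx":0,"ry":0,"rz":0,"tx":0,"ty":0,"tz":0,"gripper":255},{"rx":0,"ry":0,"rz":0,"tx":0,"ty":0,"tz":0,"gripper":255},{"rx":0,"ry":0,"rz":0,"tx":0,"ty":0,"tz":0,"gripper":255}]'

```text
time: 23.35
tcp_pos: [0.477, 0.3032, 0.1873]
tcp_rot: [0.971, -0.223, -0.018, 0.082]
ft_force: [3.2, -1.1, 0.4]
grip_width: 0.0127
```

Request:
move_arm --motion '[{"rx":0,"ry":0,"rz":0,"tx":0,"ty":0,"tz":0,"gripper":255},{"rx":0,"ry":0,"rz":0,"tx":0,"ty":0,"tz":0,"gripper":255},{"rx":0,"ry":0,"rz":0,"tx":0,"ty":0,"tz":0,"gripper":255},{"rx":0,"ry":0,"rz":0,"tx":0,"ty":0,"tz":0,"gripper":255},{"rx":0,"ry":0,"rz":0,"tx":0,"ty":0,"tz":0,"gripper":255},{"rx":0,"ry":0,"rz":0,"tx":0,"ty":0,"tz":0,"gripper":255}]'

```text
time: 23.85
tcp_pos: [0.4765, 0.3033, 0.1873]
tcp_rot: [0.971, -0.223, -0.018, 0.083]
ft_force: [4.0, -0.6, 0.8]
grip_width: 0.0128
```

Run:
```python
from traj import *
s=read_state();report(s)
c=grab("side","d12");crop(c,180,80,420,310,3,"d12c.png");c=grab("wrist","w12");c=grab("scene","s12");crop(c,200,140,480,300,2.8,"s12c.png")
```

```text
t 23.85 pos [0.4765 0.3033 0.1873] z [-0.072 -0.152 -0.986] x [ 0.9   -0.436  0.002] F [ 4.  -0.6  0.8] M [ 0.14 -0.94  0.02] gw 0.0128
```

View pics/d12c.png

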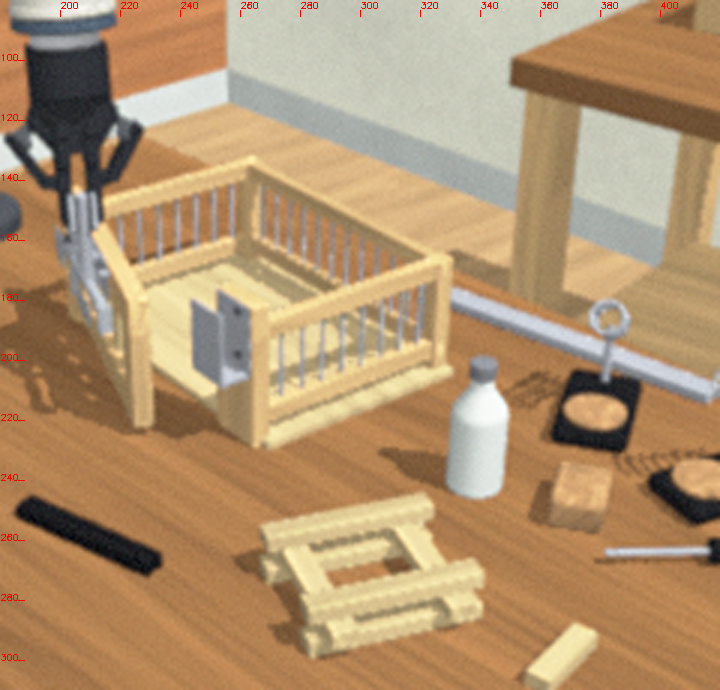

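View pics/s12c.png

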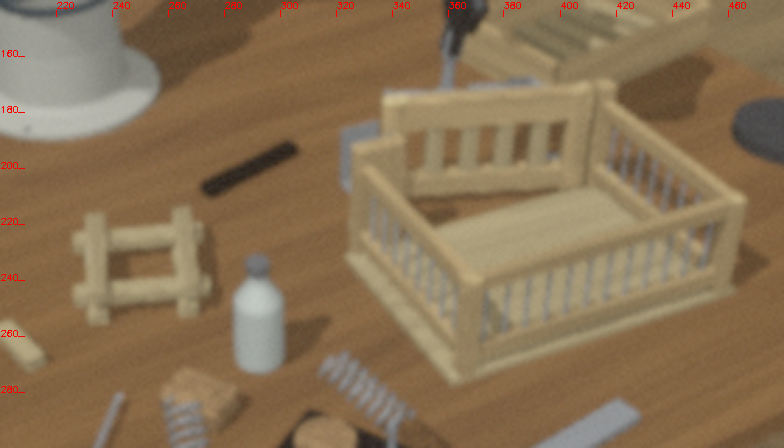

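View pics/w12.png

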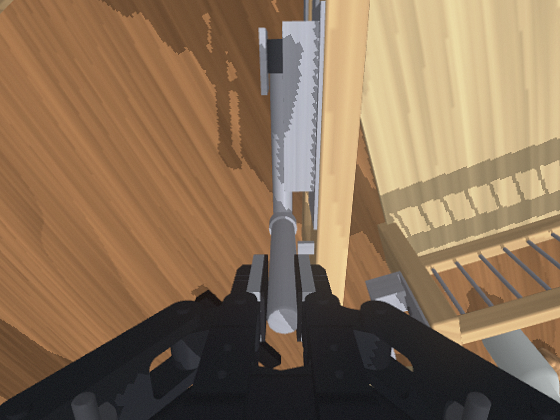

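Run:
```python
from traj import *
d=load("pics/d12.npz");s=load("pics/s12.npz")
fd=np.array((137,297))/3+(180,80);fs=np.array((392,99))/2.8+(200,140)
for n,P in (("side",plane(d,[fd],.15)[0]),("scene",plane(s,[fs],.15)[0]),("tri",tri([(d,fd),(s,fs)])[0])):
    v=P-HINGE;print(n,P.round(4),"r",np.linalg.norm(v[:2]).round(4),"open",(np.radians(84.2-180)-np.arctan2(v[1],v[0])).round(3))
w=load("pics/w12.npz"); e=plane(w,[(355,60),(333,290)],.15);v=e[0]-e[1];print("wrist gate open",np.radians(84.2)-np.arctan2(v[1],v[0]))
c=load("pics/w7.npz")  # third-layer check, tops at 0.045
def q(pts,z):
    P=plane(c,pts,z)[:,:2];v=(P[2]+P[3])/2-(P[0]+P[1])/2
    rel=P.mean(0)-[.4534,-.1004];b=np.radians(-23.9);print("own xy",(rel@[np.cos(b),np.sin(b)]).round(4),(rel@[-np.sin(b),np.cos(b)]).round(4),"L",np.linalg.norm(v).round(3),"ang",np.degrees(np.arctan2(v[1],v[0])))
q([(270,111),(292,111),(291,253),(271,253)],.045)
q([(373,111),(398,111),(384,254),(364,254)],.045)
```

```text
side [0.469  0.2133 0.15  ] r 0.2533 open 0.337
scene [0.4772 0.2231 0.15  ] r 0.241 open 0.323
tri [0.4752 0.2233 0.1465] r 0.2416 open 0.331
wrist gate open 0.3554487199198584
own xy 0.0001 -0.0487 L 0.147 ang -24.069782662626565
own xy 0.0009 0.0519 L 0.149 ang -23.561392442104854
```

Three views put the gate between 0.32 and 0.36 rad open, held still. The slats measured within 2 mm and 0.5° of target. Handing in.

```bash
python3 -c "
from station import sign_off,read_state
s=read_state();print(s['time'],s['qd'].round(4),s['grip_width']);print(sign_off())"
```

```text
24.0 [-0.0001  0.0013  0.001  -0.0003  0.0009 -0.0002] 0.012763165399046213
the job is handed in; nothing more can be done
None
```

I laid both long slats on the crib as its third layer and let them go. I then lifted the bolt by its handle, drew it back over the lip, and swung the gate ajar. I handed in at 24.0 s, with the arm still holding the handle.

Last checks:
- **Slats:** measured right after the second slat was released, both were within about 2 mm and 0.5° of right above the bottom slats. They still looked in place in the last pictures.
- **Bolt:** I drew the handle 51 mm from where it started, which puts the bolt at about 0.059 m or more. The toe was seen clear of the keeper. I did not confirm it reached the 0.065 m stop.
- **Forces:** the wrist force stayed under 5 N in every reading from lifting the bolt to the end. I had no direct reading of force on the keeper.
- **Gate:** the three cameras disagreed slightly, giving 0.32 to 0.36 rad (about 80 to 90 mm at the free edge). That is near your 90 mm and inside the allowed range.
- **Bystanders:** I saw none move, but I checked this only by eye, not by measuring.

My first three move calls were refused for missing keys and changed nothing.

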